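# Assemble a display block under the curing lamp

### The arm

A 6-joint arm with a two-finger parallel gripper is mounted at the origin on the work surface. World frame = base frame: x ahead of the robot, y to its left, z up, the work surface at z = 0. Lengths are in mm, angles in rad, forces in N, time in s.
With the tool pointing down it reaches from about 300 to 775 mm from the base axis. Payload 14.6 kg.
Tool frame: the origin (TCP) lies midway between the tips of the shut fingers; the grasp point (between the pads) lies 19 mm behind it (manip.grip_depth is the distance from the TCP to the grasp point, in mm); x points along the fingers, y is the direction in which the jaws open and shut, and the axes are right-handed (so a half turn about x gives the same grasp; the last joint's range is limited). The gripper opens to 94 mm and grips with 3 to 60 N. Pads are 16 mm wide; open, the fingers measure 119 mm over their backs; the gripper's body (75 mm by 177 mm) begins 78 mm behind the grasp point.
Start: joints at [-1.337, 0.3, 1.521, -0, 1.321, -0.067], TCP at [162.949, -525.297, 205.446] pointing down, gripper open.
Joint ranges: [-3.03, 3.03], [-0.79, 2.21], [0.23, 2.52], [-1.04, 4.18], [0, 3.07], [-2.55, 2.55]. Speed limits (rad/s): [2.22, 2.22, 2.57, 3.14, 3.14, 3.14].

### API

Orientations are given as [roll, pitch, yaw] about the fixed x, y, z axes, in that order (R = Rz(yaw) Ry(pitch) Rx(roll)).
In Python, from cell import readout, cams, ticket, manip gives the robot as it stands. The module is installed in compiled form; this text tells all that it offers.
- The arm moves only by the tool apply_moves, never from a script. Its argument "plan" is one flat list of numbers, 7 for each row, row after row: the turn, a rotation vector about the tool's x, y, z in rad, then the shift along the tool's x, y, z in m, then the opening in per cent of the stroke, from 0 (shut) to 100 (fully open). In form: [wx, wy, wz, x, y, z, fingers, wx, wy, wz, x, y, z, fingers, ...]. A call has 1 to 5 rows; each row shifts and turns the commanded pose from where the row before left it, along the tool's axes as they then stand; what a row does not reach is not made up. A row lasts 1/8 s, in which the tool goes at most 62.5 mm and 10.7 degrees, less where a joint would pass 70% of its speed; a pose out of reach is approached as far as the arm can. A call with a gripper value outside its range is refused whole. The fingers move at their own pace and stop on an object; "force" is the grip in N (left out, the last holds). Time passes only in rows, so rows that do not move let the fingers close. It gives the time, the measured TCP pose, the force and the opening at its end, in the units of the state.
- readout.read_state(): the state, without advancing time (a new reading comes with each control period).
- cams.camera(name): name is "scene" or "top" or "wrist"; returns a dict with "image" (420x560x3 uint8, red, green, blue), "fovy" (degrees; the focal length in pixels is half the picture's height over the tangent of half this angle, whatever the lens; pixels are square), "cx", "cy" (the principal point, pixels), "position" and "orientation" of the camera in the world; the wrist camera has in their place "T_tool_cam" (4x4, takes a point from camera to tool coordinates, whose origin is the TCP and whose axes are the tool frame's). Camera axes: x right, y down, z forward; pixel columns grow to the right and rows downward; lengths in mm; the calibration is good to about 2 mm. A picture is of the moment at which its call begins: read the wrist's pose just before it. There is no depth.
- ticket.sign_off(): hands the job in, once; it reports no verdict.
The state is a dict: "clock": time; "joints": joint angles; "qd": joint speeds; "effort": joint torques, N m; "eef_pos": TCP position; "eef_rot": TCP orientation; "wrist_force": force on the tool from outside, world axes, zero at the start; "moment": the same for the moment, N m; "finger_gap": finger opening in mm.
Only numpy, scipy, OpenCV 4.12 (cv2) and the standard library are available. Lean on these libraries where they do the work, as an engineer would, in place of code of your own. Each camera call takes 0.05 s, during which the arm holds its last target.

### The job

First turn the lamp's dimmer lever fully off while the pocket is still empty, then stack the display block flat inside the four corner posts: the solid wooden block at the bottom, next every spacer frame lying on the table, last the glass cover. Keep the lamp off until the stack is complete and the lamp arm has been swung over the pocket into its notch; then set the dimmer lever to point at the brass mark. Leave the plant, camera, palette knife and jar alone, and let go of everything.

Things in the scene. Friction and masses are not known exactly. Their poses are not given: they have to be found in the camera images.
- station: the curing station: a fixed aluminium plate 20 mm thick, 210 mm along its x by 335 mm along its y, carrying pocket, lamp and dimmer. Origin: on the table below the pocket's centre; the plate's edges lie 75 mm in -x, 135 mm in +x, 70 mm in +y and 265 mm in -y of it. -x looks roughly to the robot, z up
- pocket (a point): centre of the pocket's floor (the plate's top, 20 mm above the table). The pocket is 64 mm square inside, formed by four L-shaped grey corner posts 62 mm high and 6 mm thick; each leg covers 12 mm of a side, so the middle 40 mm of all four sides is open down to the plate for fingers. Axes: x and y along the pocket's sides (the station's axes), z up
- base_block: solid wooden block, 60 mm square, 16 mm thick. Origin: centre of its underside, x and y parallel to the sides, z up
- spacer1: wooden square frame with a 40 mm square open middle, bars 10 mm wide, 60 mm square, 14 mm thick. Origin: centre of its underside, x and y parallel to the sides, z up. May be absent; all spacers are alike
- spacer2: another spacer frame like spacer1. May be absent
- spacer3: another spacer frame like spacer1. May be absent
- cover: wooden frame with a glass pane filling its middle (4 mm below the top), 60 mm square, 14 mm thick. Origin: centre of its underside, x and y parallel to the sides, z up
- lamp_arm (a joint): angle (rad) of the lamp's swing arm about its vertical post: 0 = in its notch (between two steel cheeks on the post), straight over the middle of the pocket; positive = swung away counter-clockwise seen from above, to the station's -y side; travel -0.3 to 1.9, so it can overshoot. No spring, no click: friction (about 1.5 N at the handle) holds it where left
- lamp_hinge (a point): on the axis of the lamp post, 100 mm in +x (pocket axes) of the pocket, at the arm's underside. The arm's and lamp's underside is 100 mm above the pocket floor (the tallest stack is 72 mm), so it swings freely over the stack
- lamp_handle (a point): middle of the upright grey round peg, 16 mm diameter, on top of the lamp head (54 mm diameter disc), 100 mm from the lamp post's axis; the peg is free for 21 mm above and 21 mm below this point
- dimmer (a joint): angle (rad) of the lamp's dimmer lever, which swings level about a vertical axis: 0 = fully off, against its stop, grows clockwise seen from above, to 1.9 = full. No spring: friction (about 1.6 N at the knob) holds it where it is left
- dimmer_hinge (a point): on the axis of the dimmer lever, at the lever's underside; 185 mm in -y and 35 mm in +x (pocket axes) of the pocket
- dimmer_handle (a point): middle of the upright black round knob, 16 mm diameter, 75 mm from the dimmer's axis; free for 15 mm above and 15 mm below this point. Its x axis points along the lever, outward; the steel lever ends 92 mm from the axis
- mark_tip (a point): inner end, on top, of the small fixed brass setting mark (22 x 7 mm, 10 mm high, fixed to the plate) on the dimmer's scale, 101 mm from the dimmer's axis. Its x axis points radially outward from the dimmer's axis; the lever is at the mark when it points straight at it
- cactus: small potted cactus, pot 90 mm across and 75 mm high, about 180 mm in all; bystander. Origin: centre of underside
- camera: photo camera, 130 x 40 mm, 78 mm high, lens 35 mm long; bystander. Origin: centre of underside
- palette_knife: palette knife, wooden handle 100 mm, blade 100 mm, lying along its x, 16 mm high; bystander. Origin under the joint of handle and blade
- jar: closed jar, 48 mm across, 55 mm high; bystander. Origin: centre of underside
Things that resemble listed ones, but are neither listed nor needed, are in the scene too. Leave any green look-alike of the spacer1 alone.

How it is judged:
By the outcome, as a careful person would: the job done as asked, in the order asked, and still so for the second after the job is handed in, with the robot touching nothing.
Of spacer1, spacer2, spacer3 only 1 to 3 are there at a start; the rules pass over those that are not, and their reading is None.
At some moment in a run one of spacer1, spacer2, spacer3, cover may be knocked a few centimetres aside while the robot is not near it.
Once in a run the grip may slacken for a moment while it holds something.
It also fails if it takes over 210 s, if anything falls off the work surface, if the arm or the gripper's body presses on something with over 40 N, if the wrist force passes 120 N, or if a joint passes its speed limit or range.

## Working session

There is one attempt and no reset: what is moved stays moved. The work goes in short steps, Python scripts to look and compute and a tool call to move; the robot and the scene stay as the last step left them, time stands still between calls to the robot, and variables do not carry over. Pictures are saved under pics/ and viewed, and the job is handed in when it is done.

Besides the shell and the picture viewer there is one more tool, called as name(argument=value, ...) on one line, values as JSON. apply_moves: Moves the arm, as the interface text tells. Its arguments: {"type":"object","properties":{"plan":{"type":"array","items":{"type":"number"}},"force":{"type":"number"}},"required":["plan"]}

```bash
mkdir -p pics; ls; python3 - <<'E'
from cell import readout,cams,manip
import cv2
s=readout.read_state();print(s);print(manip.grip_depth)
for n in ["scene","top","wrist"]:
    c=cams.camera(n);cv2.imwrite(f"pics/a_{n}.png",c["image"][:,:,::-1]);c.pop("image");print(n,c)
E
```

```text
pics
{'clock': 0.0, 'joints': array([-1.33659856e+00,  3.00458223e-01,  1.52156932e+00, -2.02497138e-05,
        1.32070816e+00, -6.66198858e-02]), 'qd': array([ 4.91267512e-04,  8.23176414e-05,  3.19149672e-04, -9.92598989e-04,
        1.47539139e-03, -2.31457588e-04]), 'effort': array([-3.70572365e-03, -5.31805873e+01, -3.52741420e+01,  7.05567375e-02,
        2.43495789e-02, -4.50282175e-05]), 'eef_pos': array([ 162.88674878, -525.05365662,  204.89837117]), 'eef_rot': array([-1.62025859,  1.5696531 ,  1.82215674]), 'wrist_force': array([ 0.35632758,  0.0344828 , -0.37408892]), 'moment': array([-0.00043203,  0.01692848, -0.00092597]), 'finger_gap': 93.86470029666646}
18.8
scene {'fovy': 55.00783438780183, 'cx': 271.47846528713995, 'cy': 216.677905806638, 'position': array([1074.13011308,  637.26019905,  702.61699453]), 'orientation': array([-2.18260965e+00,  8.10158861e-05,  2.50377573e+00])}
top {'fovy': 50.455277793963255, 'cx': 275.6209487911304, 'cy': 213.04090475377544, 'position': array([ 522.17277337,  -19.28795174, 1252.44617311]), 'orientation': array([-3.09193297, -0.01046413, -1.54397436])}
wrist {'fovy': 60.13986359680771, 'cx': 273.56063738094014, 'cy': 206.5383003411343, 'T_tool_cam': array([[-3.39057424e-04, -2.79921984e-01,  9.60022691e-01,
        -1.79126209e+02],
       [ 9.99999875e-01, -4.48548254e-04,  2.22389394e-04,
        -5.69568689e-01],
       [ 3.68364822e-04,  9.60022646e-01,  2.79922101e-01,
        -8.28099357e+01],
       [ 0.00000000e+00,  0.00000000e+00,  0.00000000e+00,
         1.00000000e+00]])}
```

View pics/a_top.png

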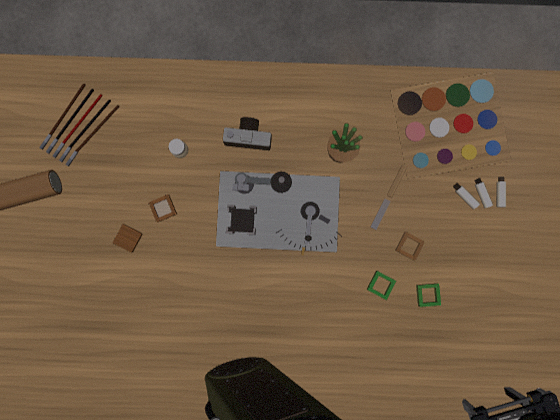

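View pics/a_scene.png

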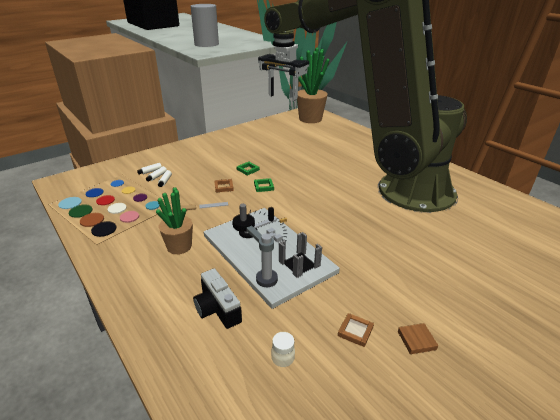

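View pics/a_wrist.png

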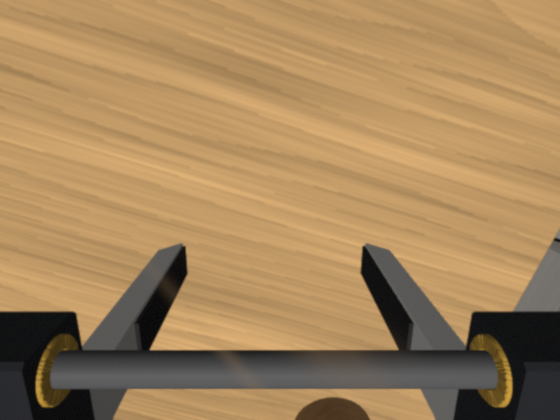

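```bash
cat > h.py <<'E'
import numpy as np,cv2
from scipy.spatial.transform import Rotation as R
from cell import readout,cams
def cam(n):
    s=readout.read_state(); c=cams.camera(n)
    f=c["image"].shape[0]/2/np.tan(np.radians(c["fovy"]/2))
    c["f"]=f
    if n=="wrist":
        T=np.eye(4);T[:3,:3]=R.from_euler("xyz",s["eef_rot"]).as_matrix();T[:3,3]=s["eef_pos"]
        T=T@c["T_tool_cam"]; c["R"]=T[:3,:3];c["p"]=T[:3,3]
    else:
        c["R"]=R.from_euler("xyz",c["orientation"]).as_matrix();c["p"]=np.array(c["position"])
    return c
def w(c,uv,z):
    uv=np.atleast_2d(uv).astype(float);d=np.c_[(uv[:,0]-c["cx"])/c["f"],(uv[:,1]-c["cy"])/c["f"],np.ones(len(uv))]@c["R"].T
    t=(z-c["p"][2])/d[:,2]
    return c["p"]+d*t[:,None]
def px(c,P):
    q=(np.atleast_2d(P)-c["p"])@c["R"];return np.c_[c["f"]*q[:,0]/q[:,2]+c["cx"],c["f"]*q[:,1]/q[:,2]+c["cy"]]
def save(c,name,box=None,k=1):
    im=c["image"][:,:,::-1]
    if box: x0,y0,x1,y1=box; im=im[y0:y1,x0:x1]
    cv2.imwrite(f"pics/{name}.png",cv2.resize(im,None,fx=k,fy=k,interpolation=cv2.INTER_CUBIC))
def tool():
    s=readout.read_state();return np.array(s["eef_pos"]),R.from_euler("xyz",s["eef_rot"]).as_matrix(),s
E
python3 - <<'E'
from h import *
c=cam("top");save(c,"b1",(210,160,345,260),5.9);save(c,"b2",(100,185,190,260),8);save(c,"b3",(350,220,450,310),6.5)
p,r,s=tool();print(p,r.round(3))
E
```

```text
[ 162.90252868 -525.17313741  205.11525536] [[-0.     0.296 -0.955]
 [ 0.001 -0.955 -0.296]
 [-1.    -0.001 -0.   ]]
```

View pics/b1.png

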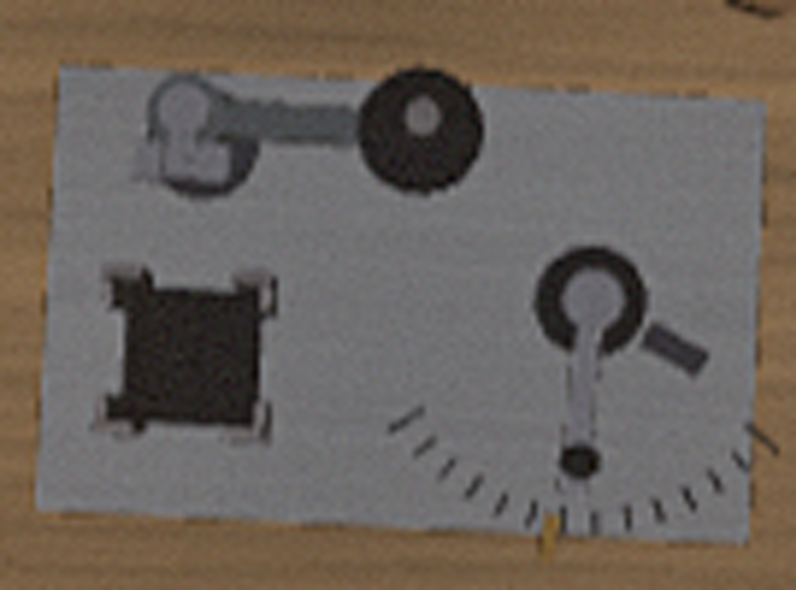

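View pics/b2.png

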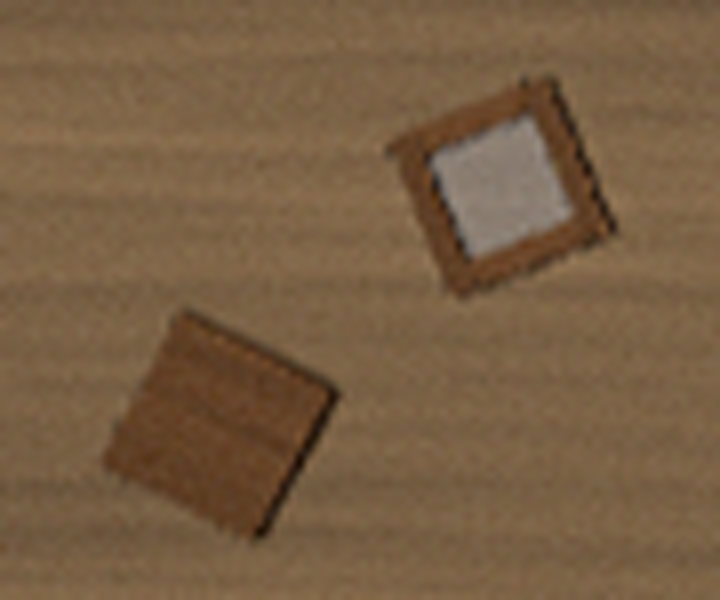

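View pics/b3.png

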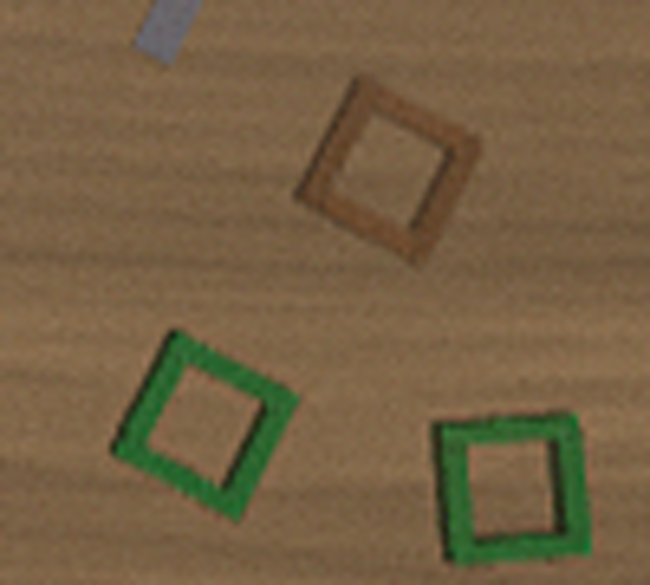

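```bash
python3 - <<'E'
from h import *
c=cam("top")
def b(l,o,k): return np.array(l)/k+np.array(o)
cor=w(c,b([(60,67),(765,100),(748,543),(38,510)],(210,160),5.9),20);print(cor.round(1))
# model corners: (x,y): (135,70),(135,-265),(-75,-265),(-75,70)
M=np.array([(135,70),(135,-265),(-75,-265),(-75,70)],float)
A=M-M.mean(0);B=cor[:,:2]-cor[:,:2].mean(0)
th=np.arctan2((A[:,0]*B[:,1]-A[:,1]*B[:,0]).sum(),(A*B).sum());Rz=np.array([[np.cos(th),-np.sin(th)],[np.sin(th),np.cos(th)]])
o=cor[:,:2].mean(0)-Rz@M.mean(0);print("th",th,"pocket",o, (B-A@Rz.T).round(1))
dh=o+Rz@[35,-185];lh=o+Rz@[100,0];print("dimmer hinge",dh,"lamp hinge",lh)
print("pix dh z40",px(c,[[*dh,40]]),"knob pix",b([(580,460),(592,298),(422,115),(185,105),(190,345),(550,518)],(210,160),5.9))
k=b([(580,460),(592,298),(422,115),(550,518)],(210,160),5.9)
print("knob",w(c,k[:1],75),"hinge",w(c,k[1:2],50),"lamp handle",w(c,k[2:3],160),"mark",w(c,k[3:],30))
for n,l,o2,kk,z in [("base",[(185,312),(338,392),(258,540),(105,463)],(100,185),8,16),("cover",[(392,150),(550,78),(612,232),(460,296)],(100,185),8,14),("sp",[(360,78),(482,145),(418,265),(297,195)],(350,220),6.5,14)]:
    q=w(c,b(l,o2,kk),z);e=q[1]-q[0];print(n,q[:,:2].mean(0).round(1),[np.linalg.norm(q[i]-q[i-1]).round(1) for i in range(4)],"ang",np.arctan2(e[1],e[0]))
E
```

```text
[[ 695.4  126.6   20. ]
 [ 689.2 -206.1   20. ]
 [ 480.6 -202.2   20. ]
 [ 487.2  130.    20. ]]
th -0.018761481607735275 pocket [559.9551147   60.10479608] [[-0.8 -1. ]
 [-0.8  1.3]
 [ 0.6  1.2]
 [ 0.9 -1.5]]
dimmer hinge [ 591.47828452 -125.51925884] lamp hinge [659.93751556  58.22875798]
pix dh z40 [[310.59373218 210.79936348]] knob pix [[308.30508475 237.96610169]
 [310.33898305 210.50847458]
 [281.52542373 179.49152542]
 [241.3559322  177.79661017]
 [242.20338983 218.47457627]
 [303.22033898 247.79661017]]
knob [[ 517.50888581 -118.05431966   75.        ]] hinge [[ 591.67538362 -123.93577787   50.        ]] lamp handle [[659.88416227 -41.58240152 160.        ]] mark [[ 490.09672687 -108.52645437   30.        ]]
base [502.9 375.8] [np.float64(58.5), np.float64(59.9), np.float64(57.5), np.float64(59.2)] ang -2.0233711666904437
cover [587.8 282.5] [np.float64(56.2), np.float64(59.9), np.float64(58.0), np.float64(56.8)] ang -1.1113707704244415
sp [ 501.8 -406.3] [np.float64(57.2), np.float64(59.4), np.float64(58.4), np.float64(59.5)] ang -2.0478115913352335
```

```bash
python3 - <<'E'
from h import *
c=cam("scene");save(c,"c1",(200,190,340,300),5.6)
for z in (30,40,50,60,70,80,90):
    print(z,px(c,[[517.5,-118,z]]),px(c,[[591.5,-125,z]]))
for z in (120,130,140,150,160,170,180,190): print(z,px(c,[[660,-41.6,z]]),px(c,[[660,58.2,z]]))
E
```

```text
30 [[270.61730909 220.78097263]] [[247.74116266 228.82767153]]
40 [[270.61271845 217.926908  ]] [[247.61883043 225.9345945 ]]
50 [[270.60808166 215.04415682]] [[247.49523381 223.0116156 ]]
60 [[270.60339804 212.13228442]] [[247.37035311 220.05826882]]
70 [[270.59866686 209.19084727]] [[247.2441682  217.07407846]]
80 [[270.5938874  206.21939283]] [[247.11665855 214.05855879]]
90 [[270.58905892 203.21745925]] [[246.98780318 211.01121385]]
120 [[242.15438324 225.73004779]] [[266.18499343 246.62438734]]
130 [[241.98169782 222.40449576]] [[266.15128258 243.19102705]]
140 [[241.80697049 219.03962104]] [[266.11714423 239.71412754]]
150 [[241.63016482 215.63472203]] [[266.0825702  236.19285533]]
160 [[241.45124352 212.18908033]] [[266.04755211 232.62635553]]
170 [[241.27016838 208.70196025]] [[266.01208133 229.01375113]]
180 [[241.08690027 205.1726083 ]] [[265.97614903 225.35414233]]
190 [[240.9013991 201.6002526]] [[265.93974614 221.64660574]]
```

View pics/c1.png

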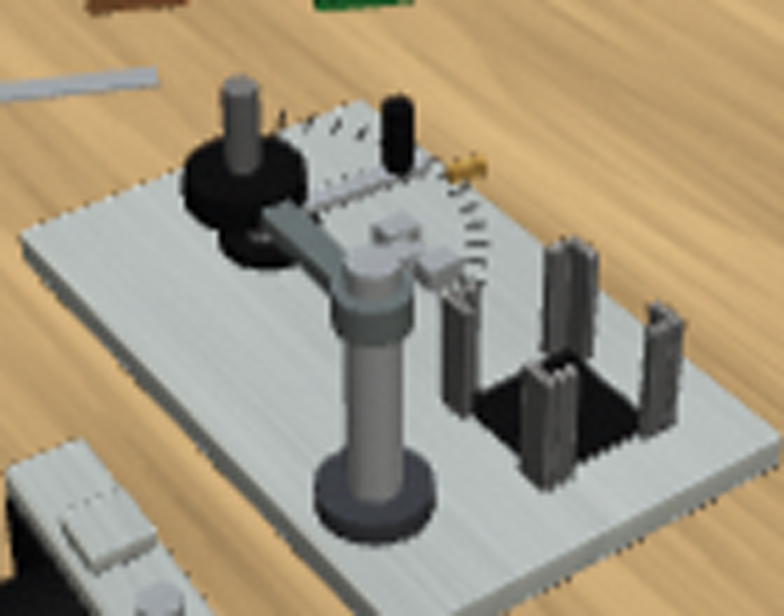

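```bash
cat >> h.py <<'E'
def plan(x,y,z,phi,op=100,n=None,p0=None,R0=None):
    """rows from measured pose (or p0,R0) to target TCP pointing down, tool y at angle phi; returns text"""
    p,r,s=tool()
    if p0 is not None: p,r=p0,R0
    ty=np.array([np.cos(phi),np.sin(phi),0]);tx=np.array([0,0,-1.]);G=np.c_[tx,ty,np.cross(tx,ty)]
    rv=R.from_matrix(r.T@G).as_rotvec();t=np.array([x,y,z])
    m=max(np.linalg.norm(t-p)/60,np.linalg.norm(rv)/0.17,1e-6)
    n=n or max(1,int(np.ceil(m)))
    out=[]
    pc,rc=np.array(p,float),r.copy()
    for i in range(n):
        k=n-i
        sh=(rc.T@(t-pc)/k).round(1); rr=(R.from_matrix(rc.T@G).as_rotvec()/k).round(4)
        pc=pc+rc@sh; rc=rc@R.from_rotvec(rr).as_matrix()
        out.append([*rr,*(sh/1000).round(4),op])
    for i in range(0,n,5): print("  plan:",str([float(v) for row in out[i:i+5] for v in row]).replace(" ","").replace(".0,",",").replace("-0,","0,"))
    return pc,rc
def st():
    p,r,s=tool();print("t%.2f"%s["clock"],p.round(1),"phi %.3f"%np.arctan2(r[1,1],r[0,1]),"tilt",r[2,:].round(3),"F",np.round(s["wrist_force"],1),"gap %.1f"%s["finger_gap"])
E
python3 -c "
from h import *
plan(517,-120,150,-1.665,50)"
```

```text
plan: [0.0395,0,0,0.0055,-0.0282,-0.0458,50,0.0395,0,0,0.0055,-0.03,-0.0447,50,0.0395,0,0,0.0055,-0.0317,-0.0435,50,0.0395,0,0,0.0056,-0.0334,-0.0422,50,0.0395,0,0.0001,0.0055,-0.0351,-0.0408,50.0]
  plan: [0.0395,0,0,0.0056,-0.0367,-0.0394,50,0.0395,0,0.0001,0.0055,-0.0382,-0.0379,50,0.0395,0,0,0.0056,-0.0396,-0.0364,50,0.0395,0,0.0001,0.0055,-0.0411,-0.0347,50,0.0395,0.0001,0,0.0056,-0.0424,-0.0331,50.0]
```

apply_moves(plan=[0.0395, 0, 0, 0.0055, -0.0282, -0.0458, 50, 0.0395, 0, 0, 0.0055, -0.03, -0.0447, 50, 0.0395, 0, 0, 0.0055, -0.0317, -0.0435, 50, 0.0395, 0, 0, 0.0056, -0.0334, -0.0422, 50, 0.0395, 0, 0, 0.0055, -0.0351, -0.0408, 50])

```text
clock: 0.92
eef_pos: [341.0, -321.3, 177.8]
eef_rot: [2.155, 1.57, -0.885]
wrist_force: [0.9, -0.9, 0.8]
finger_gap: 48.2
```

apply_moves(plan=[0.0395, 0, 0, 0.0056, -0.0367, -0.0394, 50, 0.0395, 0, 0, 0.0055, -0.0382, -0.0379, 50, 0.0395, 0, 0, 0.0056, -0.0396, -0.0364, 50, 0.0395, 0, 0, 0.0055, -0.0411, -0.0347, 50, 0.0395, 0, 0, 0.0056, -0.0424, -0.0331, 50])

```text
clock: 1.55
eef_pos: [518.0, -118.5, 150.0]
eef_rot: [2.831, 1.57, -0.406]
wrist_force: [0.4, -0.4, -0.2]
finger_gap: 47.1
```

```bash
python3 - <<'E'
from h import *
st()
c=cam("wrist");save(c,"d1");st()
c2=cam("top");save(c2,"d2")
for P in ([517.5,-118,70],[517.5,-118,40],[591.5,-125.5,45]): print(px(c,[P]))
E
```

```text
t1.55 [ 518.  -118.5  150. ] phi -1.666 tilt [-1.  0. -0.] F [ 0.4 -0.4 -0.2] gap 47.1
t1.60 [ 520.5 -114.5  149.1] phi -1.666 tilt [-1.    -0.001 -0.   ] F [ 1.   2.8 -1.3] gap 47.0
[[274.05761338 216.25001703]]
[[274.014008   205.20726865]]
[[274.56678432 112.81818438]]
```

View pics/d1.png

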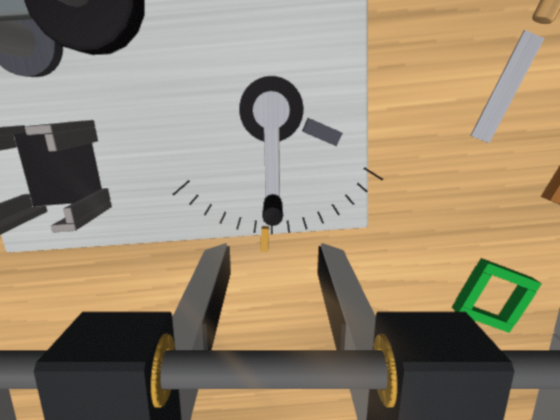

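View pics/d2.png

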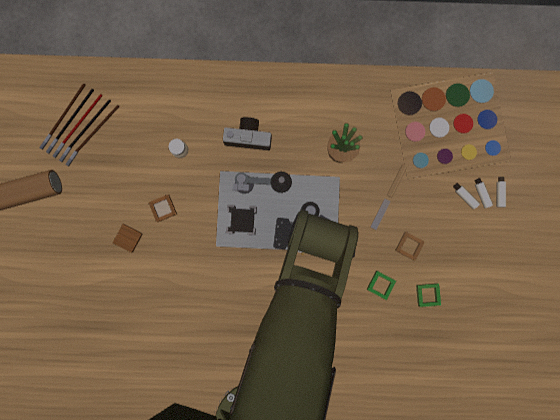

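apply_moves(plan=[0, 0, 0, 0, 0, 0, 50, 0, 0, 0, 0, 0, 0, 50])

```text
clock: 1.9
eef_pos: [516.5, -121.0, 150.3]
eef_rot: [2.401, 1.571, -0.836]
wrist_force: [-0.2, 0.2, -0.2]
finger_gap: 46.9
```

```bash
python3 - <<'E'
from h import *
st()
c=cam("wrist");save(c,"d3",(150,60,400,260),3.2);st()
for P in ([517.5,-118,70],[517.5,-118,40],[591.5,-125.5,45]): print((px(c,[P])-[150,60])*3.2)
np.save("d3.npy",{k:v for k,v in c.items() if k!="image"})
E
```

```text
t1.90 [ 516.5 -121.   150.3] phi -1.666 tilt [-1.  0. -0.] F [-0.2  0.2 -0.2] gap 46.9
t1.95 [ 516.5 -121.   150.3] phi -1.666 tilt [-1.  0. -0.] F [ 0.6 -0.1 -0.8] gap 47.0
[[385.87857734 494.29480162]]
[[386.79904238 459.47124567]]
[[387.71080217 163.22199312]]
```

View pics/d3.png

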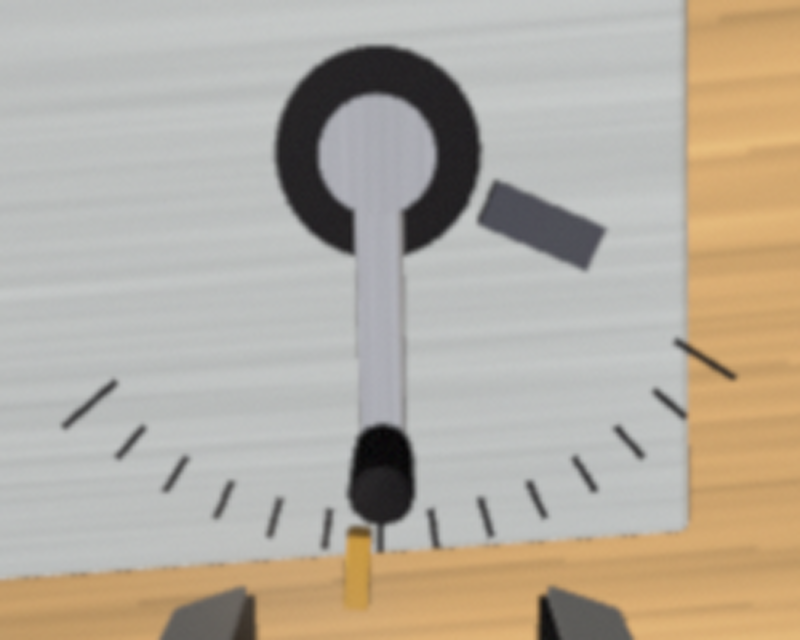

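```bash
python3 - <<'E'
from h import *
c=np.load("d3.npy",allow_pickle=True).item()
f=lambda u,z:w(c,np.array([u])/3.2+[150,60],z)[0].round(1)
k=f((381,495),71);h=f((377,153),40);m=f((358,534),30);mo=f((356,605),30)
print(k,h,m,mo)
for P in (k,m,mo):
    d=P-h;print(np.hypot(*d[:2]),np.arctan2(d[1],d[0]))
d=mo-m;print(np.arctan2(d[1],d[0]))
E
```

```text
[ 517.7 -116.9   71. ] [ 594.  -123.1   40. ] [ 494.4 -107.8   30. ] [ 473.6 -105.    30. ]
76.55148594246876 3.060512603421141
100.76829858641062 2.989169671953904
121.75290550947848 2.992377806507506
3.0077816761152025
```

```bash
python3 -c "
from h import *
plan(518,-117,46,-1.652,50,3)"
```

```text
plan: [-0.0048,-0.0001,0,0.0348,-0.0014,-0.0004,50,-0.0047,-0.0001,-0.0001,0.0348,-0.0014,-0.0003,50,-0.0048,-0.0001,0,0.0347,-0.0014,-0.0004,50.0]
```

apply_moves(plan=[-0.0048, 0, 0, 0.0348, -0.0014, -0.0004, 50, -0.0047, 0, 0, 0.0348, -0.0014, -0.0003, 50, -0.0048, 0, 0, 0.0347, -0.0014, -0.0004, 50, 0, 0, 0, 0, 0, 0, 50], force=5)

```text
clock: 2.45
eef_pos: [517.0, -116.3, 44.2]
eef_rot: [-0.215, 1.567, 2.846]
wrist_force: [-0.0, 0.2, 0.6]
finger_gap: 46.7
```

apply_moves(plan=[0, 0, 0, 0, 0, 0, 10, 0, 0, 0, 0, 0, 0, 10, 0, 0, 0, 0, 0, 0, 10, 0, 0, 0, 0, 0, 0, 10], force=5)

```text
clock: 2.95
eef_pos: [518.7, -116.2, 46.4]
eef_rot: [2.778, 1.57, -0.444]
wrist_force: [-2.0, -2.2, 4.9]
finger_gap: 16.1
```

```bash
python3 -c "
from h import *
st();c=cam('wrist');save(c,'e1',(150,100,400,300),3.2)"
```

```text
t2.95 [ 518.7 -116.2   46.4] phi -1.651 tilt [-1.     0.    -0.001] F [-2.  -2.2  4.9] gap 16.1
```

View pics/e1.png

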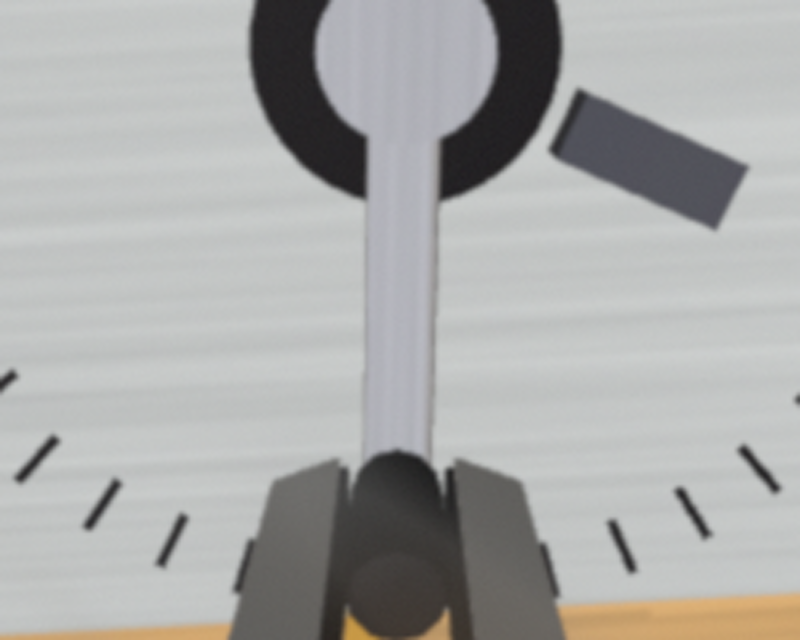

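apply_moves(plan=[-0.12, 0, 0, 0, 0.009, -0.0005, 10, -0.12, 0, 0, 0, 0.009, -0.0005, 10, -0.12, 0, 0, 0, 0.009, -0.0005, 10, -0.12, 0, 0, 0, 0.009, -0.0005, 10, -0.12, 0, 0, 0, 0.009, -0.0005, 10])

```text
clock: 3.62
eef_pos: [527.9, -159.6, 46.2]
eef_rot: [-0.957, 1.57, 2.709]
wrist_force: [-1.6, 2.4, 5.5]
finger_gap: 16.0
```

apply_moves(plan=[-0.1, 0, 0, 0, 0.0075, -0.0004, 10, -0.1, 0, 0, 0, 0.0075, -0.0004, 10, 0, 0, 0, 0, 0, 0, 10])

```text
clock: 4.0
eef_pos: [537.0, -172.2, 46.1]
eef_rot: [1.537, 1.57, -0.884]
wrist_force: [-2.5, -4.2, 5.6]
finger_gap: 16.0
```

```bash
python3 -c "
from h import *
st();c=cam('wrist');save(c,'e2',(150,100,400,300),3.2)"
```

```text
t4.00 [ 537.  -172.2   46.1] phi -0.850 tilt [-1.     0.001  0.   ] F [-2.5 -4.2  5.6] gap 16.0
```

View pics/e2.png

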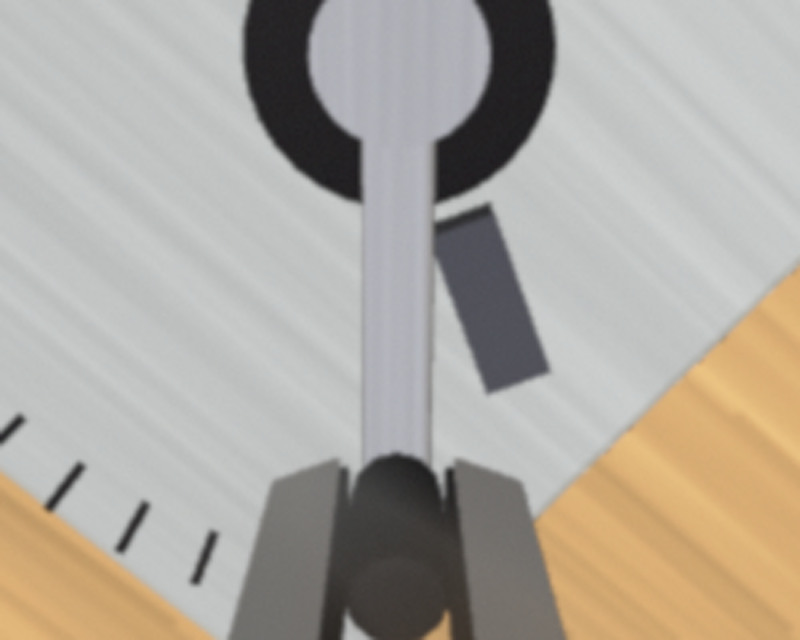

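apply_moves(plan=[-0.04, 0, 0, 0, 0.003, -0.0001, 10, 0, 0, 0, 0, 0, 0, 10])

```text
clock: 4.3
eef_pos: [538.7, -174.0, 46.1]
eef_rot: [1.048, 1.57, -1.334]
wrist_force: [-2.7, -2.3, 4.3]
finger_gap: 16.0
```

apply_moves(plan=[-0.04, 0, 0, 0, 0.003, -0.0001, 10, 0, 0, 0, 0, 0, 0, 10])

```text
clock: 4.55
eef_pos: [540.9, -176.1, 46.1]
eef_rot: [0.939, 1.57, -1.403]
wrist_force: [-2.2, -2.7, 4.6]
finger_gap: 15.9
```

```bash
python3 -c "
from h import *
st();c=cam('wrist');save(c,'e3',(150,100,400,300),3.2)"
```

```text
t4.55 [ 540.9 -176.1   46.1] phi -0.772 tilt [-1.  0.  0.] F [-2.2 -2.7  4.6] gap 15.9
```

View pics/e3.png

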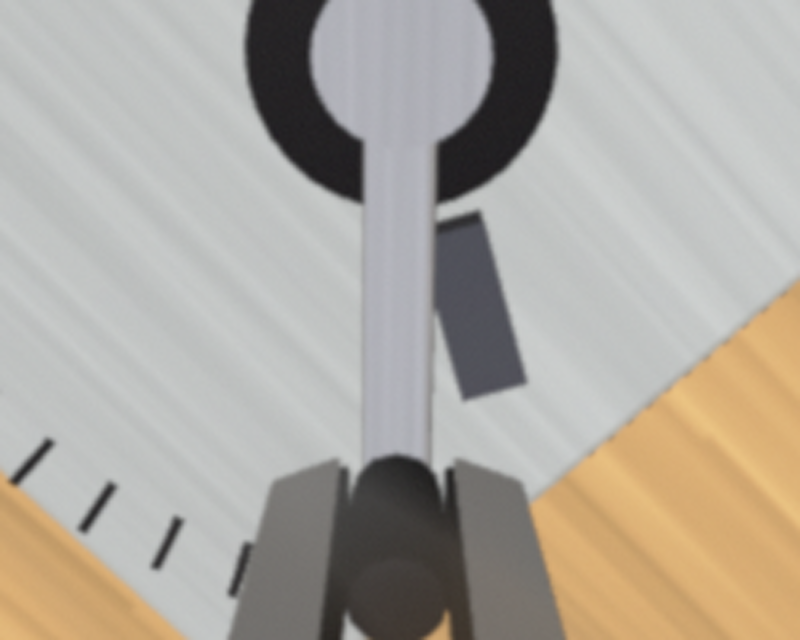

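apply_moves(plan=[-0.05, 0, 0, 0, 0.0038, -0.0001, 10, 0, 0, 0, 0, 0, 0, 10])

```text
clock: 4.85
eef_pos: [543.7, -178.6, 46.0]
eef_rot: [1.249, 1.57, -1.043]
wrist_force: [-1.3, -4.2, 5.1]
finger_gap: 16.1
```

apply_moves(plan=[-0.04, 0, 0, 0, 0.003, -0.0001, 10, 0, 0, 0, 0, 0, 0, 10])

```text
clock: 5.1
eef_pos: [546.0, -180.5, 46.0]
eef_rot: [0.944, 1.57, -1.308]
wrist_force: [-2.3, -3.4, 4.8]
finger_gap: 16.1
```

apply_moves(plan=[-0.03, 0, 0, 0, 0.0022, -0.0001, 10, 0, 0, 0, 0, 0, 0, 10])

```text
clock: 5.35
eef_pos: [547.7, -181.8, 45.9]
eef_rot: [0.566, 1.57, -1.655]
wrist_force: [-1.8, -4.1, 5.1]
finger_gap: 15.8
```

apply_moves(plan=[-0.02, 0, 0, 0, 0.0015, 0, 10, 0, 0, 0, 0, 0, 0, 10])

```text
clock: 5.6
eef_pos: [548.8, -182.6, 45.9]
eef_rot: [-0.349, 1.57, -2.551]
wrist_force: [-4.0, -3.1, 5.1]
finger_gap: 15.7
```

```bash
python3 -c "
from h import *
st();c=cam('wrist');save(c,'e4',(150,100,400,300),3.2)"
```

```text
t5.60 [ 548.8 -182.6   45.9] phi -0.631 tilt [-1. -0.  0.] F [-4.  -3.1  5.1] gap 15.7
```

View pics/e4.png

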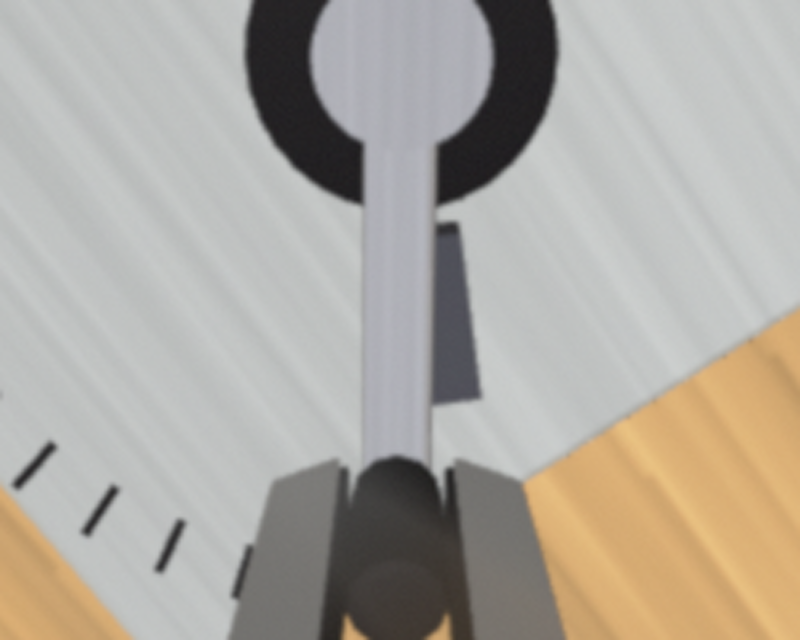

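apply_moves(plan=[-0.02, 0, 0, 0, 0.0015, 0, 10, 0, 0, 0, 0, 0, 0, 10])

```text
clock: 5.9
eef_pos: [549.1, -182.4, 45.4]
eef_rot: [-1.502, 1.567, 2.6]
wrist_force: [-8.2, 2.9, 7.4]
finger_gap: 15.9
```

apply_moves(plan=[-0.02, 0, 0, 0, 0.0015, 0, 10, 0, 0, 0, 0, 0, 0, 10])

```text
clock: 6.15
eef_pos: [550.4, -183.2, 45.4]
eef_rot: [-1.571, 1.567, 2.551]
wrist_force: [-8.4, 3.8, 7.7]
finger_gap: 18.7
```

apply_moves(plan=[-0.02, 0, 0, 0, 0.0015, 0, 10, 0, 0, 0, 0, 0, 0, 10])

```text
clock: 6.4
eef_pos: [551.7, -183.8, 45.4]
eef_rot: [-1.651, 1.567, 2.49]
wrist_force: [-8.3, 5.7, 6.5]
finger_gap: 22.1
```

```bash
python3 -c "
from h import *
st();c=cam('wrist');save(c,'e5',(150,100,400,300),3.2)"
```

```text
t6.40 [ 551.7 -183.8   45.4] phi -0.571 tilt [-1.    -0.004 -0.   ] F [-8.3  5.7  6.5] gap 22.1
```

View pics/e5.png

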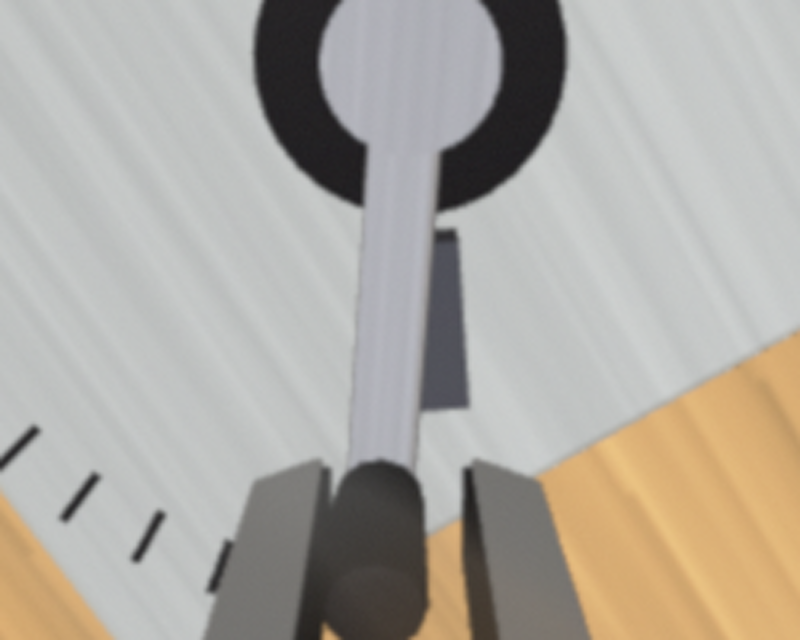

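apply_moves(plan=[0, 0, 0, 0, 0, 0, 50, 0, 0, 0, 0, 0, 0, 50, 0, 0, 0, 0, 0, 0, 50, 0, 0, 0, -0.05, 0, 0, 50, 0, 0, 0, -0.05, 0, 0, 60])

```text
clock: 7.08
eef_pos: [552.4, -185.0, 146.7]
eef_rot: [-1.457, 1.57, 2.685]
wrist_force: [0.1, -0.4, 0.8]
finger_gap: 53.8
```

```bash
python3 -c "
from h import *
st();c=cam('wrist');save(c,'e6',(50,50,450,350),2)
c=cam('top');save(c,'e7',(100,150,460,320),2.2)
a,b=plan(503,376,170,1.118,100)"
```

```text
t7.08 [ 552.4 -185.   146.7] phi -0.571 tilt [-1.    -0.001  0.   ] F [ 0.1 -0.4  0.8] gap 53.8
  plan: [-0.1689,0.0006,-0.0008,-0.0021,-0.0347,-0.0445,100,-0.1689,0.0006,-0.0008,-0.002,-0.0267,-0.0497,100,-0.1689,0.0006,-0.0008,-0.002,-0.018,-0.0535,100,-0.1689,0.0006,-0.0008,-0.002,-0.0088,-0.0557,100,-0.1689,0.0006,-0.0008,-0.0019,0.0007,-0.0564,100.0]
  plan: [-0.1689,0.0006,-0.0008,-0.0019,0.0102,-0.0555,100,-0.1689,0.0006,-0.0008,-0.0019,0.0194,-0.053,100,-0.1688,0.0005,-0.0008,-0.0018,0.0281,-0.049,100,-0.1689,0.0006,-0.0007,-0.0018,0.0359,-0.0436,100,-0.1688,0.0005,-0.0008,-0.0019,0.0426,-0.0369,100.0]
```

View pics/e6.png

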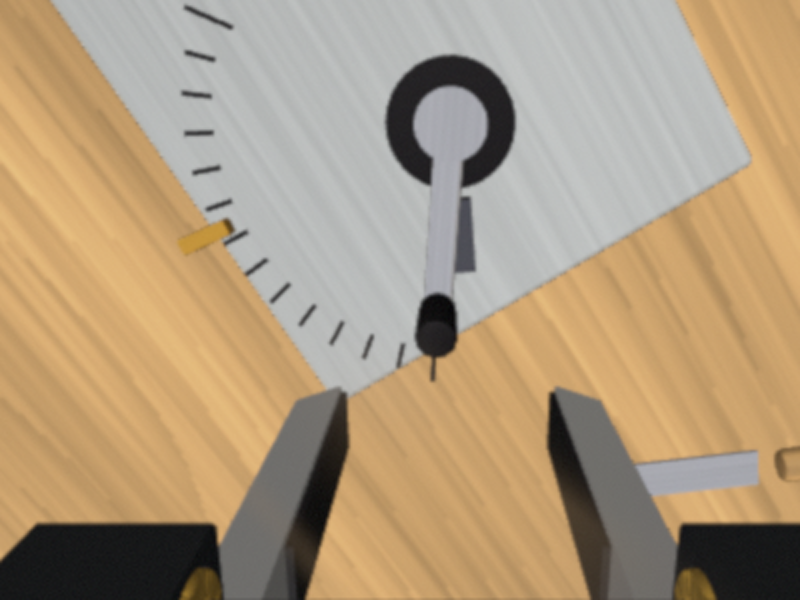

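apply_moves(plan=[-0.1689, 0, 0, -0.0021, -0.0347, -0.0445, 100, -0.1689, 0, 0, -0.002, -0.0267, -0.0497, 100, -0.1689, 0, 0, -0.002, -0.018, -0.0535, 100, -0.1689, 0, 0, -0.002, -0.0088, -0.0557, 100, -0.1689, 0, 0, -0.0019, 0.0007, -0.0564, 100])

```text
clock: 7.8
eef_pos: [526.3, 97.5, 155.4]
eef_rot: [-1.862, 1.571, 3.13]
wrist_force: [1.0, -0.1, 0.3]
finger_gap: 93.8
```

apply_moves(plan=[-0.1689, 0, 0, -0.0019, 0.0102, -0.0555, 100, -0.1689, 0, 0, -0.0019, 0.0194, -0.053, 100, -0.1688, 0, 0, -0.0018, 0.0281, -0.049, 100, -0.1689, 0, 0, -0.0018, 0.0359, -0.0436, 100, -0.1688, 0, 0, -0.0019, 0.0426, -0.0369, 100])

```text
clock: 8.43
eef_pos: [500.5, 378.6, 164.5]
eef_rot: [-1.984, 1.57, -2.431]
wrist_force: [0.4, -0.5, 0.5]
finger_gap: 94.0
```

apply_moves(plan=[0, 0, 0, 0, 0, 0, 100, 0, 0, 0, 0, 0, 0, 100, 0, 0, 0, 0, 0, 0, 100])

```text
clock: 8.8
eef_pos: [501.3, 375.6, 164.9]
eef_rot: [-1.645, 1.571, -2.099]
wrist_force: [0.3, 0.3, 0.0]
finger_gap: 94.3
```

```bash
python3 -c "
from h import *
st();c=cam('wrist');save(c,'f1');np.save('f1.npy',{k:v for k,v in c.items() if k!='image'})"
```

```text
t8.80 [501.3 375.6 164.9] phi 1.116 tilt [-1. -0. -0.] F [0.3 0.3 0. ] gap 94.3
```

View pics/f1.png

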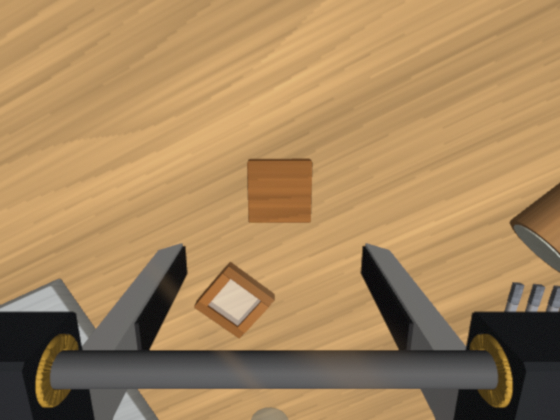

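```bash
python3 - <<'E'
from h import *
c=np.load('f1.npy',allow_pickle=True).item()
q=w(c,[(248.3,160),(312,160),(312,222),(248.3,222)],16);print(q.round(1),q.mean(0),[np.linalg.norm(q[i]-q[i-1]).round(1) for i in range(4)])
e=q[1]-q[0];print(np.arctan2(e[1],e[0]));x,y,_=q.mean(0)
plan(x,y,5,1.116,100,4)
E
```

```text
[[465.1 369.   16. ]
 [490.5 420.9  16. ]
 [544.7 396.4  16. ]
 [518.  341.8  16. ]] [504.55547404 382.00779279  16.        ] [np.float64(59.5), np.float64(57.9), np.float64(59.5), np.float64(60.8)]
1.1154421553709502
  plan: [0,0,0,0.04,0.0018,0,100,0,0,0,0.04,0.0017,0,100,0,0,0,0.0401,0.0018,0,100,-0.0001,0.0001,0,0.04,0.0017,0.0001,100.0]
```

apply_moves(plan=[0, 0, 0, 0.04, 0.0018, 0, 100, 0, 0, 0, 0.04, 0.0017, 0, 100, 0, 0, 0, 0.04, 0.0018, 0, 100, 0, 0, 0, 0.0399, 0.0017, 0, 100, 0, 0, 0, 0, 0, 0, 100])

```text
clock: 9.48
eef_pos: [503.8, 382.0, 3.3]
eef_rot: [-2.105, 1.569, -2.559]
wrist_force: [-0.6, 0.1, 0.6]
finger_gap: 93.9
```

apply_moves(plan=[0, 0, 0, 0, 0, 0, 55, 0, 0, 0, 0, 0, 0, 55, 0, 0, 0, 0, 0, 0, 55, 0, 0, 0, 0, 0, 0, 55], force=15)

```text
clock: 9.98
eef_pos: [504.1, 383.1, 5.5]
eef_rot: [0.972, 1.57, 0.519]
wrist_force: [-0.5, -0.8, 3.5]
finger_gap: 59.7
```

```bash
python3 -c "
from h import *
st();c=cam('wrist');save(c,'f2')"
```

```text
t9.97 [504.1 383.1   5.5] phi 1.118 tilt [-1.  0.  0.] F [-0.5 -0.8  3.5] gap 59.7
```

View pics/f2.png

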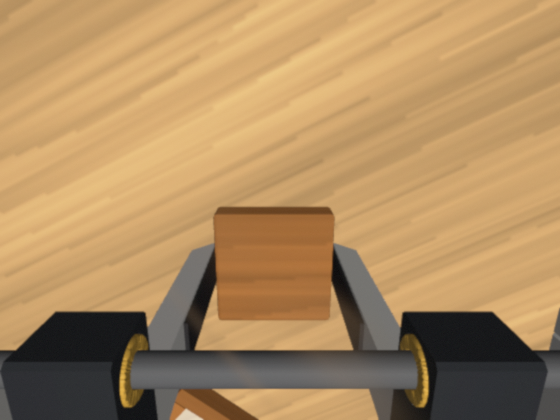

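```bash
python3 - <<'E'
from h import *
c=cam('wrist')
p,r,s=tool()
q=w(c,[(215,213),(334,213),(330,320),(218,320)],16.3)
print(((q-p)@r).round(1),((q.mean(0)-p)@r).round(1),[np.linalg.norm(q[i]-q[i-1]).round(1) for i in range(4)])
a,b=plan(504,383,140,1.118,55,3)
plan(630,62,150,1.552,55,None,a,b)
E
```

```text
[[-10.8 -27.5 -29.3]
 [-10.8  30.4 -29.2]
 [-10.8  31.   30.5]
 [-10.8 -28.7  30.5]] [-10.8   1.3   0.6] [np.float64(59.8), np.float64(57.9), np.float64(59.8), np.float64(59.7)]
  plan: [0.0001,0.0001,-0.0001,-0.0448,0,0,55,0,0.0001,0,-0.0449,0,0,55,0.0001,0,-0.0001,-0.0448,-0.0001,0,55.0]
  plan: [-0.0723,0,0,-0.0017,-0.0389,0.0423,55,-0.0723,0,0,-0.0017,-0.0419,0.0394,55,-0.0724,0,0,-0.0017,-0.0446,0.0362,55,-0.0723,0,0,-0.0016,-0.0471,0.0329,55,-0.0724,0,0,-0.0017,-0.0494,0.0294,55.0]
  plan: [-0.0723,0,0,-0.0016,-0.0513,0.0258,55.0]
```

apply_moves(plan=[0, 0, 0, -0.03, 0, 0, 55, 0, 0, 0, -0.05, 0, 0, 55, 0, 0, 0, -0.055, 0, 0, 55], force=30)

```text
clock: 10.45
eef_pos: [503.6, 382.9, 141.1]
eef_rot: [-2.136, 1.57, -2.588]
wrist_force: [0.6, -0.3, 0.8]
finger_gap: 59.7
```

apply_moves(plan=[-0.0723, 0, 0, -0.0017, -0.0389, 0.0423, 55, -0.0723, 0, 0, -0.0017, -0.0419, 0.0394, 55, -0.0724, 0, 0, -0.0017, -0.0446, 0.0362, 55, -0.0723, 0, 0, -0.0016, -0.0471, 0.0329, 55, -0.0724, 0, 0, -0.0017, -0.0494, 0.0294, 55])

```text
clock: 11.08
eef_pos: [609.4, 113.8, 148.7]
eef_rot: [0.475, 1.571, 0.386]
wrist_force: [0.1, 0.8, -0.1]
finger_gap: 59.9
```

apply_moves(plan=[-0.0723, 0, 0, -0.0016, -0.0513, 0.0258, 55, 0, 0, 0, 0, 0, 0, 55, 0, 0, 0, 0, 0, 0, 55, 0, 0, 0, 0, 0, 0, 55])

```text
clock: 11.58
eef_pos: [629.7, 63.5, 150.2]
eef_rot: [2.582, 1.571, 2.564]
wrist_force: [-0.2, -0.0, -0.1]
finger_gap: 60.0
```

```bash
python3 -c "
from h import *
st();c=cam('wrist');save(c,'g1',(130,40,430,330),2);np.save('g1.npy',{k:v for k,v in c.items() if k!='image'})
print(px(c,[[560,60,20],[560,60,82]]))"
```

```text
t11.57 [629.7  63.5 150.2] phi 1.553 tilt [-1.  0. -0.] F [-0.2 -0.  -0.1] gap 60.0
[[266.97188714 115.06754635]
 [265.36233693 118.85272713]]
```

View pics/g1.png

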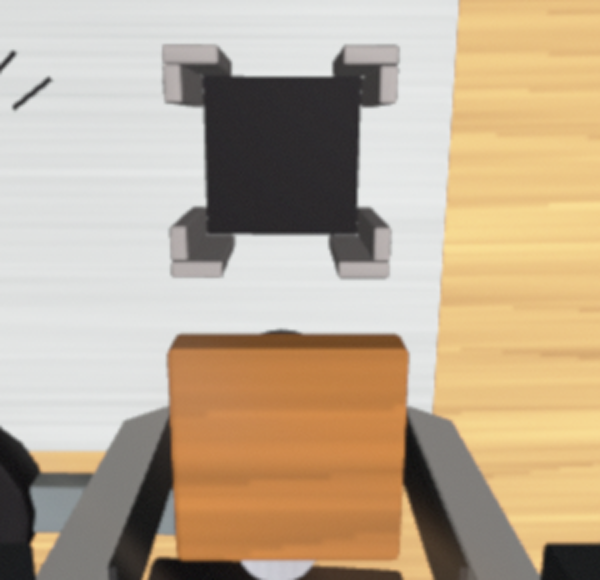

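```bash
python3 - <<'E'
from h import *
c=np.load('g1.npy',allow_pickle=True).item();p,r,s=tool()
g=lambda l,z:w(c,np.array(l)/2+[130,40],z)
for n,l,z in [("posts",[(162,44),(399,44),(390,278),(171,278)],82),("floor",[(205,77),(359,77),(358,234),(206,234)],20),("block",[(168,350),(408,350),(400,560),(177,560)],160.7)]:
    q=g(l,z);print(n,q.mean(0).round(1),((q.mean(0)-p)@r).round(1),[np.linalg.norm(q[i]-q[i-1]).round(1) for i in range(4)],[(np.arctan2(*(q[1]-q[0])[[1,0]])).round(3),np.arctan2(*(q[2]-q[3])[[1,0]]).round(3)])
E
```

```text
posts [562.8  63.2  82. ] [ 68.2  -1.4 -66.9] [np.float64(75.9), np.float64(75.4), np.float64(75.9), np.float64(76.1)] [np.float64(1.553), np.float64(1.553)]
floor [563.2  63.3  20. ] [130.2  -1.3 -66.5] [np.float64(63.4), np.float64(62.0), np.float64(63.4), np.float64(64.9)] [np.float64(1.553), np.float64(1.553)]
block [631.3  64.4 160.7] [-10.5   1.    1.6] [np.float64(58.8), np.float64(58.5), np.float64(58.8), np.float64(59.5)] [np.float64(1.553), np.float64(1.553)]
```

```bash
python3 - <<'E'
from h import *
c=np.load('g1.npy',allow_pickle=True).item();p,r,s=tool()
print(p,r.round(4));print(c['p'],((c['p']-p)@r).round(2),c['T_tool_cam'][:3,3]);print((r.T@c['R']).round(4));c2=cam('wrist');print(c2['p'],c2['T_tool_cam'][:3,3]);st();st()
E
```

```text
[629.68186232  63.42894701 150.17876889] [[-1.000e-04  1.730e-02  9.998e-01]
 [ 1.000e-04  9.998e-01 -1.730e-02]
 [-1.000e+00  1.000e-04 -1.000e-04]]
[547.94006397  65.60620244 329.29676142] [-179.11    0.77  -81.79] [-179.12680037    0.73686594  -81.76813135]
[[-1.000e-04 -2.826e-01  9.593e-01]
 [ 1.000e+00 -5.000e-04 -0.000e+00]
 [ 5.000e-04  9.593e-01  2.826e-01]]
[547.96214541  65.56819344 329.31633547] [-179.12678212    0.73680114  -81.76802135]
t11.68 [629.7  63.3 150.2] phi 1.553 tilt [-1.  0. -0.] F [ 0.3  1.  -0.6] gap 59.7
t11.68 [629.7  63.3 150.2] phi 1.553 tilt [-1.  0. -0.] F [ 0.3  1.  -0.6] gap 59.7
```

apply_moves(plan=[0, 0, 0, 0, -0.0024, -0.0342, 55, 0, 0, 0, 0.0, 0, -0.034, 55, 0, 0, 0, 0.053, 0, 0, 55, 0, 0, 0, 0, 0, 0, 55, 0, 0, 0, 0, 0, 0, 55])

```text
clock: 12.3
eef_pos: [562.5, 61.4, 98.7]
eef_rot: [0.085, 1.57, 0.067]
wrist_force: [-0.2, 0.7, 0.3]
finger_gap: 59.6
```

```bash
python3 -c "
from h import *
st();c=cam('wrist');save(c,'g2',(130,140,430,340),2.6);np.save('g2.npy',{k:v for k,v in c.items() if k!='image'})
c=cam('scene');save(c,'g3',(220,160,340,290),5)"
```

```text
t12.30 [562.5  61.4  98.7] phi 1.553 tilt [-1.     0.     0.001] F [-0.2  0.7  0.3] gap 59.6
```

View pics/g2.png

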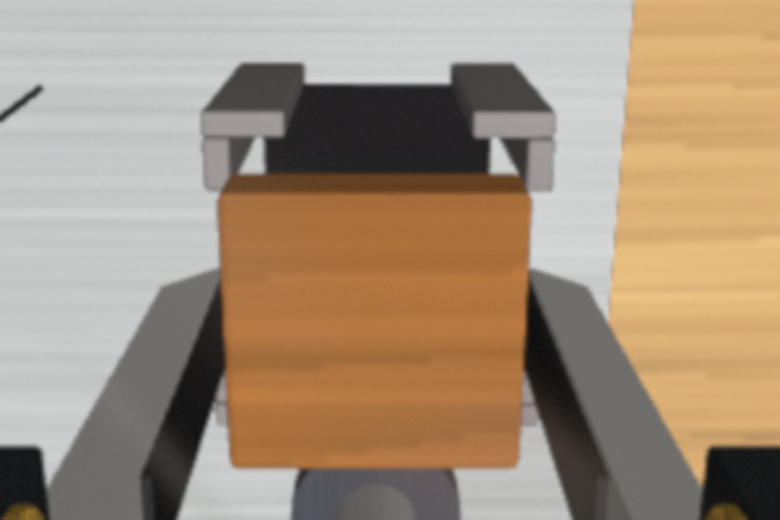

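View pics/g3.png

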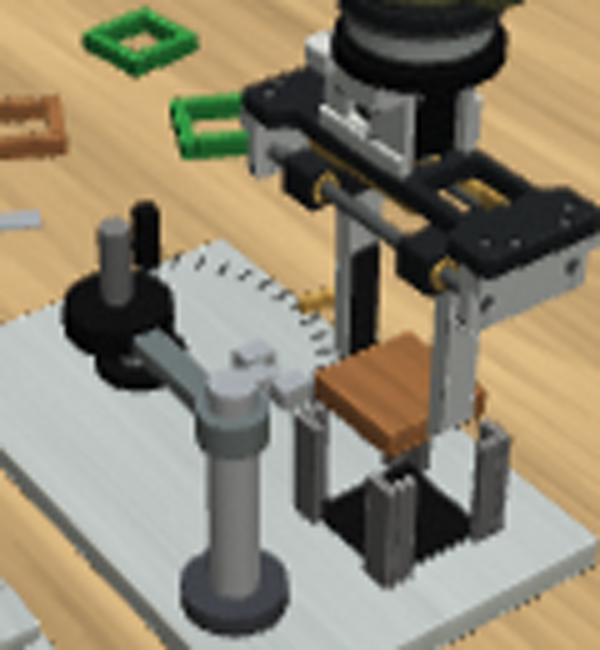

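```bash
python3 - <<'E'
from h import *
c=np.load('g2.npy',allow_pickle=True).item();p,r,s=tool();print(p)
g=lambda l,z:((w(c,np.array(l)/2.6+[130,140],z)-p)@r).round(1)
print("post front outer",g([(202,111),(554,111)],82),"inner legs",g([(202,136),(554,136)],82))
print("block",g([(219,193),(530,193),(520,467),(230,467)],109.2),"block bottom front",g([(230,174),(520,174)],93.2))
E
```

```text
[562.76624791  61.23412231  98.87521274]
post front outer [[ 16.8 -35.5 -38.1]
 [ 16.8  39.2 -38.1]] inner legs [[ 16.8 -35.8 -32.6]
 [ 16.8  39.5 -32.6]]
block [[-10.4 -28.1 -28.4]
 [-10.4  30.3 -28.4]
 [-10.2  31.   30.6]
 [-10.3 -28.5  30.6]] block bottom front [[  5.6 -28.4 -27.4]
 [  5.6  30.8 -27.4]]
```

apply_moves(plan=[0, 0, 0, 0, 0.0007, -0.0013, 55, 0, 0, 0, 0.02, 0, 0, 55, 0, 0, 0, 0.02, 0, 0, 55, 0, 0, 0, 0, 0, 0, 55])

```text
clock: 12.9
eef_pos: [560.0, 61.7, 56.6]
eef_rot: [-3.076, 1.569, -3.094]
wrist_force: [-0.4, 0.0, -0.7]
finger_gap: 59.8
```

apply_moves(plan=[0, 0, 0, 0.02, 0, 0, 55, 0, 0, 0, 0.01, 0, 0, 55, 0, 0, 0, 0, 0, 0, 55, 0, 0, 0, 0, 0, 0, 55])

```text
clock: 13.4
eef_pos: [560.9, 61.8, 28.0]
eef_rot: [0.076, 1.57, 0.058]
wrist_force: [-0.3, 0.3, 0.2]
finger_gap: 59.2
```

```bash
python3 -c "
from h import *
st();c=cam('wrist');save(c,'g4',(130,140,430,340),2.6)"
```

```text
t13.40 [560.9  61.8  28. ] phi 1.552 tilt [-1.     0.     0.001] F [-0.3  0.3  0.2] gap 59.2
```

View pics/g4.png

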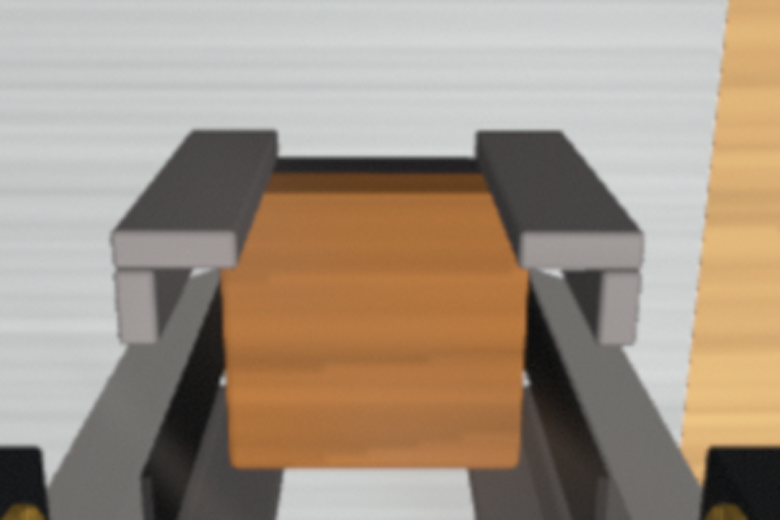

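apply_moves(plan=[0, 0, 0, 0.0025, 0, 0, 55, 0, 0, 0, 0, 0, 0, 55, 0, 0, 0, 0, 0, 0, 55])

```text
clock: 13.82
eef_pos: [561.0, 61.8, 25.3]
eef_rot: [0.067, 1.569, 0.049]
wrist_force: [-0.4, 0.2, 6.4]
finger_gap: 59.9
```

apply_moves(plan=[0, 0, 0, 0, 0, 0, 80, 0, 0, 0, 0, 0, 0, 80, 0, 0, 0, -0.04, 0, 0, 80, 0, 0, 0, -0.06, 0, 0, 80, 0, 0, 0, -0.06, 0, 0, 80])

```text
clock: 14.45
eef_pos: [560.1, 61.7, 186.2]
eef_rot: [-3.112, 1.57, -3.13]
wrist_force: [0.8, -0.2, -0.2]
finger_gap: 75.6
```

```bash
python3 -c "
from h import *
st();c=cam('wrist');save(c,'g5',(130,100,430,340),2.4)
c=cam('top');save(c,'g6')
a,b=plan(502,-406,170,1.09,100)"
```

```text
t14.45 [560.1  61.7 186.2] phi 1.552 tilt [-1.    -0.    -0.001] F [ 0.8 -0.2 -0.2] gap 75.6
  plan: [0.0578,0.0012,-0.0004,0.0025,-0.0586,-0.0065,100,0.0578,0.0012,-0.0004,0.0026,-0.0589,-0.0031,100,0.0578,0.0012,-0.0004,0.0026,-0.059,0.0003,100,0.0577,0.0012,-0.0004,0.0026,-0.0589,0.0037,100,0.0578,0.0012,-0.0003,0.0026,-0.0585,0.0071,100.0]
  plan: [0.0577,0.0012,-0.0004,0.0027,-0.058,0.0104,100,0.0578,0.0013,-0.0003,0.0027,-0.0574,0.0138,100,0.0577,0.0012,-0.0004,0.0026,-0.0564,0.0171,100.0]
```

View pics/g5.png

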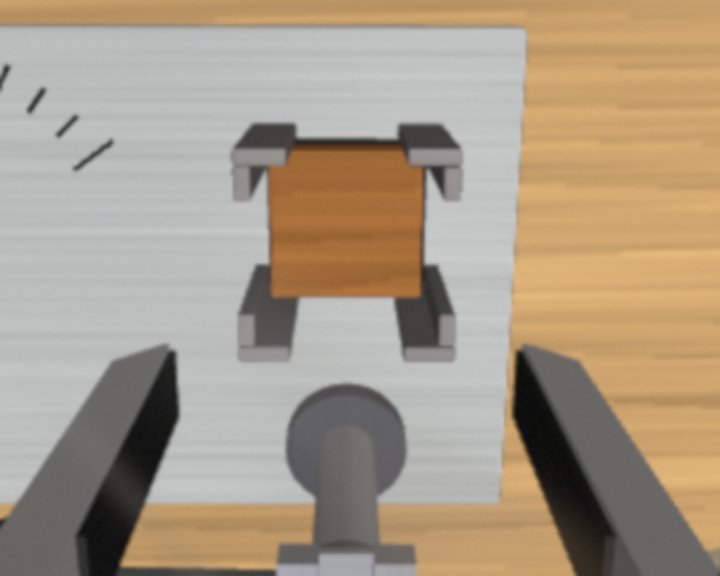

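View pics/g6.png

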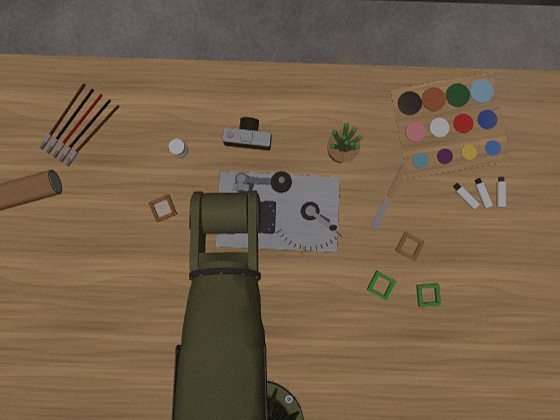

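apply_moves(plan=[0.0578, 0, 0, 0.0025, -0.0586, -0.0065, 100, 0.0578, 0, 0, 0.0026, -0.0589, -0.0031, 100, 0.0578, 0, 0, 0.0026, -0.059, 0.0003, 100, 0.0577, 0, 0, 0.0026, -0.0589, 0.0037, 100, 0.0578, 0, 0, 0.0026, -0.0585, 0.0071, 100])

```text
clock: 15.18
eef_pos: [521.8, -232.4, 170.9]
eef_rot: [2.929, 1.57, 2.62]
wrist_force: [1.2, 0.1, -0.4]
finger_gap: 94.2
```

apply_moves(plan=[0.0577, 0, 0, 0.0027, -0.058, 0.0104, 100, 0.0578, 0, 0, 0.0027, -0.0574, 0.0138, 100, 0.0577, 0, 0, 0.0026, -0.0564, 0.0171, 100, 0, 0, 0, 0, 0, 0, 100, 0, 0, 0, 0, 0, 0, 100])

```text
clock: 15.8
eef_pos: [499.6, -405.5, 162.8]
eef_rot: [2.75, 1.569, 2.269]
wrist_force: [0.3, 0.7, 0.3]
finger_gap: 94.0
```

```bash
python3 -c "
from h import *
st();c=cam('wrist');save(c,'i1');save(c,'i2',(200,120,360,260),5);np.save('i1.npy',{k:v for k,v in c.items() if k!='image'})"
```

```text
t15.80 [ 499.6 -405.5  162.8] phi 1.090 tilt [-1.     0.001 -0.001] F [0.3 0.7 0.3] gap 94.0
```

View pics/i1.png

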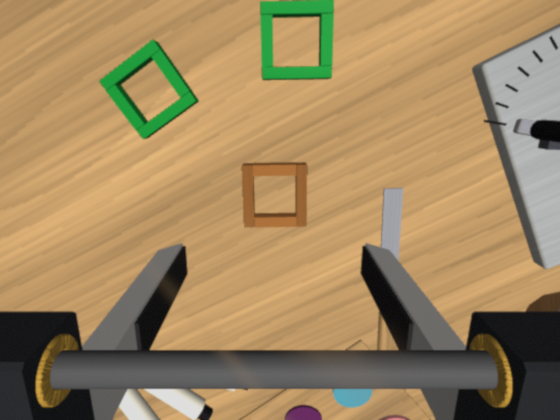

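View pics/i2.png

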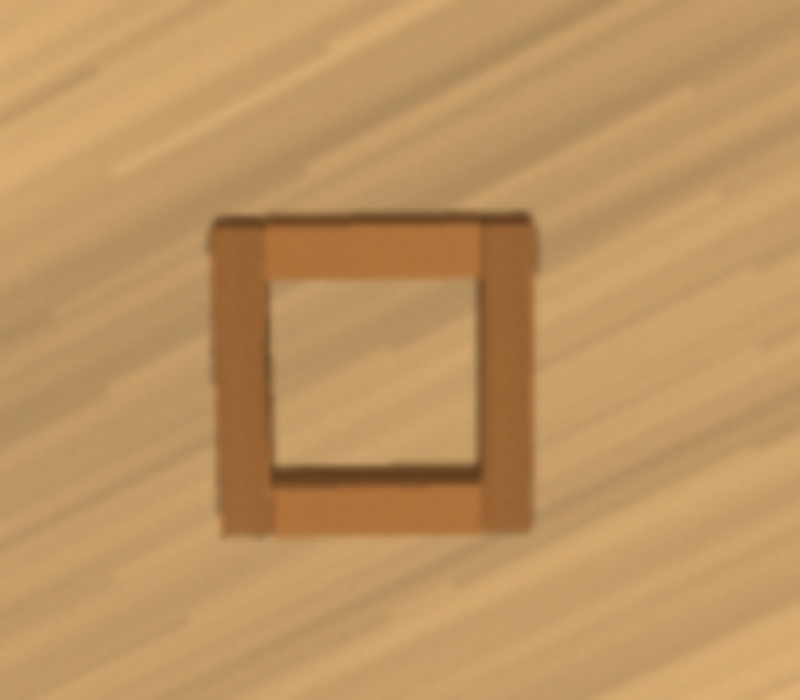

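```bash
python3 - <<'E'
from h import *
c=np.load('i1.npy',allow_pickle=True).item()
q=w(c,np.array([(211,222),(534,220),(532,533),(221,535)])/5+[200,120],14);print(q.mean(0),[np.linalg.norm(q[i]-q[i-1]).round(1) for i in range(4)])
a=[np.arctan2(*(q[i]-q[j])[[1,0]]) for i,j in((1,0),(2,3))]+[np.arctan2(*(q[i]-q[j])[[1,0]])+np.pi/2 for i,j in((3,0),(2,1))];print(a)
x,y,_=q.mean(0)
plan(x,y,5,np.mean(a),100,4)
E
```

```text
[ 504.39126153 -405.32657916   14.        ] [np.float64(60.4), np.float64(58.9), np.float64(60.4), np.float64(59.6)]
[np.float64(1.0958953000670721), np.float64(1.096236115868527), np.float64(1.0972681339756174), np.float64(1.1092919497560532)]
  plan: [-0.0021,-0.0002,-0.0001,0.0396,0.0004,0.0011,100,-0.0021,-0.0002,-0.0001,0.0396,0.0005,0.001,100,-0.0021,-0.0002,-0.0001,0.0396,0.0004,0.001,100,-0.0022,-0.0001,-0.0001,0.0395,0.0005,0.0011,100.0]
```

apply_moves(plan=[-0.0021, 0, 0, 0.0396, 0.0004, 0.0011, 100, -0.0021, 0, 0, 0.0396, 0.0005, 0.001, 100, -0.0021, 0, 0, 0.0396, 0.0004, 0.001, 100, -0.0022, 0, 0, 0.0385, 0.0005, 0.0011, 100, 0, 0, 0, 0, 0, 0, 100])

```text
clock: 16.48
eef_pos: [503.9, -404.3, 4.5]
eef_rot: [2.867, 1.567, 2.397]
wrist_force: [0.6, -0.1, 1.2]
finger_gap: 94.2
```

apply_moves(plan=[0, 0, 0, 0, 0, 0, 55, 0, 0, 0, 0, 0, 0, 55, 0, 0, 0, 0, 0, 0, 55, 0, 0, 0, 0, 0, 0, 55], force=15)

```text
clock: 16.98
eef_pos: [504.4, -406.6, 7.1]
eef_rot: [-0.196, 1.57, -0.668]
wrist_force: [-1.4, 1.3, 4.0]
finger_gap: 59.7
```

```bash
python3 -c "
from h import *
st();c=cam('wrist');save(c,'i3',(130,140,430,340),2.6);np.save('i3.npy',{k:v for k,v in c.items() if k!='image'});p,r,s=tool()
a,b=plan(p[0],p[1],150,1.09,55,3)
plan(561,61.8,150,1.552,55,None,a,b)"
```

```text
t16.98 [ 504.4 -406.6    7.1] phi 1.098 tilt [-1.    -0.     0.001] F [-1.4  1.3  4. ] gap 59.7
  plan: [0.0028,0.0002,0,-0.0476,0,0,55,0.0028,0.0002,0.0001,-0.0477,0,0,55,0.0028,0.0003,0,-0.0476,0,0.0001,55.0]
  plan: [-0.0577,0,0,0,0.0552,-0.0208,55,-0.0578,0,0,0,0.0563,-0.0176,55,-0.0577,0,0,0,0.0572,-0.0143,55,-0.0578,0,0,0,0.0579,-0.011,55,-0.0577,0,0,0,0.0585,-0.0076,55.0]
  plan: [-0.0578,0,0,0,0.0588,-0.0042,55,-0.0577,0,0,0,0.059,-0.0008,55,-0.0578,0,0,0,0.0589,0.0025,55.0]
```

View pics/i3.png

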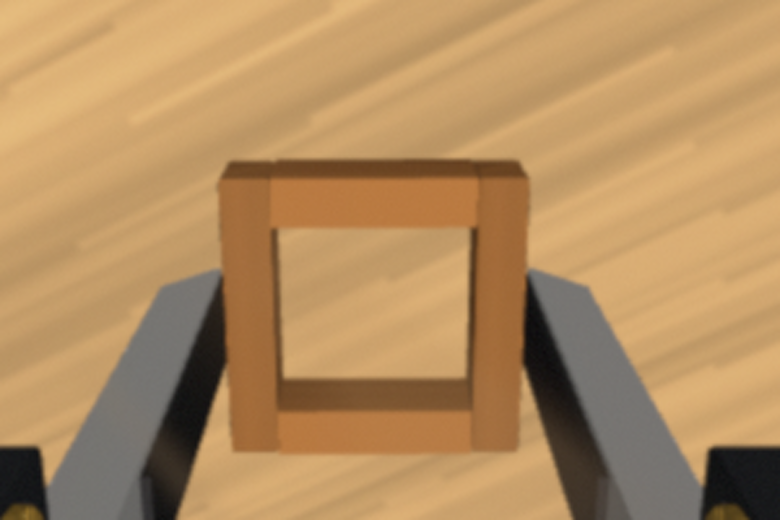

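```bash
python3 -c "
from h import *
c=np.load('i3.npy',allow_pickle=True).item();p,r,s=tool()
print(((w(c,np.array([(220,178),(528,178),(519,452),(233,452)])/2.6+[130,140],14)-p)@r).round(1))
rr=r
plan(561,61.8,150,1.552,55,None,np.array([504.4,-406.6,150]),r)"
```

```text
[[ -6.9 -28.3 -30.5]
 [ -6.9  30.5 -30.4]
 [ -6.9  31.3  29.3]
 [ -6.9 -28.3  29.2]]
  plan: [-0.0567,0.0001,0,0,0.0554,-0.0203,55,-0.0567,0.0001,0,0,0.0564,-0.0172,55,-0.0567,0.0001,0,0,0.0573,-0.0139,55,-0.0567,0.0001,0.0001,0,0.058,-0.0107,55,-0.0567,0.0001,0,0,0.0585,-0.0074,55.0]
  plan: [-0.0567,0,0.0001,0,0.0588,-0.004,55,-0.0567,0.0001,0,-0.0001,0.059,-0.0007,55,-0.0567,0,0.0001,0,0.0589,0.0026,55.0]
```

apply_moves(plan=[0, 0, 0, -0.043, 0, 0, 55, 0, 0, 0, -0.05, 0, 0, 55, 0, 0, 0, -0.05, 0, 0, 55], force=30)

```text
clock: 17.4
eef_pos: [504.0, -406.3, 151.0]
eef_rot: [2.86, 1.57, 2.388]
wrist_force: [0.3, 0.2, -0.7]
finger_gap: 59.4
```

apply_moves(plan=[-0.0567, 0, 0, 0, 0.0554, -0.0203, 55, -0.0567, 0, 0, 0, 0.0564, -0.0172, 55, -0.0567, 0, 0, 0, 0.0573, -0.0139, 55, -0.0567, 0, 0, 0, 0.058, -0.0107, 55, -0.0567, 0, 0, 0, 0.0585, -0.0074, 55])

```text
clock: 18.02
eef_pos: [539.5, -111.8, 149.7]
eef_rot: [0.039, 1.57, -0.149]
wrist_force: [1.9, -0.8, -0.0]
finger_gap: 59.6
```

apply_moves(plan=[-0.0567, 0, 0, 0, 0.0588, -0.004, 55, -0.0567, 0, 0, 0, 0.059, -0.0007, 55, -0.0567, 0, 0, 0, 0.0589, 0.0041, 55, 0, 0, 0, 0, 0, 0, 55, 0, 0, 0, 0, 0, 0, 55])

```text
clock: 18.65
eef_pos: [562.2, 61.5, 149.4]
eef_rot: [-2.601, 1.571, -2.62]
wrist_force: [0.6, 0.1, 1.3]
finger_gap: 59.8
```

apply_moves(plan=[0, 0, 0, 0.045, 0, 0, 55, 0, 0, 0, 0, 0, 0, 55, 0, 0, 0, 0, 0, 0, 55, 0, 0, 0, 0, 0, 0, 55])

```text
clock: 19.15
eef_pos: [563.0, 61.4, 106.1]
eef_rot: [0.058, 1.569, 0.038]
wrist_force: [-0.2, -0.2, 0.1]
finger_gap: 59.6
```

```bash
python3 -c "
from h import *
st();c=cam('wrist');save(c,'i4',(130,140,430,340),2.6);np.save('i4.npy',{k:v for k,v in c.items() if k!='image'})"
```

```text
t19.15 [563.   61.4 106.1] phi 1.551 tilt [-1.     0.     0.002] F [-0.2 -0.2  0.1] gap 59.6
```

View pics/i4.png

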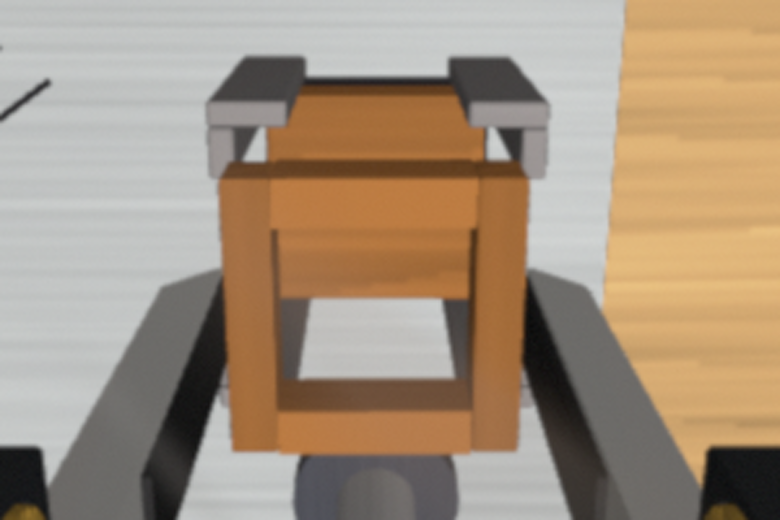

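```bash
python3 - <<'E'
from h import *
c=np.load('i4.npy',allow_pickle=True).item();p,r,s=tool();print(p)
g=lambda l,z:((w(c,np.array(l)/2.6+[130,140],z)-p)@r).round(1)
print("post front outer",g([(207,102),(548,102)],82),"inner legs",g([(207,126),(548,126)],82))
print("sp",g([(220,178),(528,178),(519,452),(233,452)],p[2]+6.9),"bottom front",g([(231,160),(519,160)],p[2]-7.1))
E
```

```text
[562.89522207  61.5854073  105.85050056]
post front outer [[ 23.8 -35.9 -38.1]
 [ 23.8  39.  -38. ]] inner legs [[ 23.8 -36.2 -32.7]
 [ 23.8  39.3 -32.6]]
sp [[ -7.  -28.6 -29.9]
 [ -7.   30.1 -29.8]
 [ -6.8  31.   30. ]
 [ -6.8 -28.7  29.9]] bottom front [[  7.  -28.6 -29.5]
 [  7.   30.5 -29.5]]
```

apply_moves(plan=[0, 0, 0, 0.01, 0.0006, -0.0004, 55, 0, 0, 0, 0.02, 0, 0, 55, 0, 0, 0, 0.015, 0, 0, 55, 0, 0, 0, 0, 0, 0, 55, 0, 0, 0, 0, 0, 0, 55])

```text
clock: 19.82
eef_pos: [562.2, 62.5, 59.9]
eef_rot: [0.081, 1.57, 0.063]
wrist_force: [0.2, 0.2, -0.6]
finger_gap: 59.3
```

apply_moves(plan=[0, 0, 0, 0.0125, 0, 0, 55, 0, 0, 0, 0, 0, 0, 55, 0, 0, 0, 0.003, 0, 0, 55, 0, 0, 0, 0, 0, 0, 55, 0, 0, 0, 0, 0, 0, 55])

```text
clock: 20.45
eef_pos: [562.0, 62.4, 44.1]
eef_rot: [0.073, 1.571, 0.054]
wrist_force: [1.0, -0.1, -1.1]
finger_gap: 59.4
```

```bash
python3 -c "
from h import *
st();c=cam('wrist');save(c,'i5',(130,140,430,340),2.6)"
```

```text
t20.45 [562.   62.4  44.1] phi 1.552 tilt [-1.  0.  0.] F [ 1.  -0.1 -1.1] gap 59.4
```

View pics/i5.png

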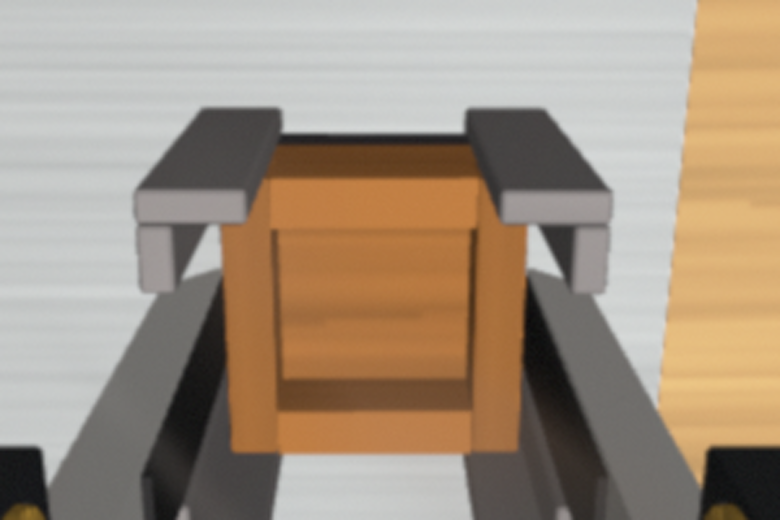

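apply_moves(plan=[0, 0, 0, 0.0014, 0, 0, 55, 0, 0, 0, 0, 0, 0, 55, 0, 0, 0, 0, 0, 0, 55])

```text
clock: 20.88
eef_pos: [562.1, 62.4, 43.1]
eef_rot: [0.016, 1.57, -0.003]
wrist_force: [-2.5, -0.3, 5.0]
finger_gap: 59.6
```

apply_moves(plan=[0, 0, 0, 0, 0, 0, 80, 0, 0, 0, 0, 0, 0, 80, 0, 0, 0, -0.03, 0, 0, 80, 0, 0, 0, -0.05, 0, 0, 80, 0, 0, 0, -0.05, 0, 0, 80])

```text
clock: 21.5
eef_pos: [561.6, 62.4, 173.8]
eef_rot: [-3.103, 1.57, -3.122]
wrist_force: [-0.2, 0.1, -0.1]
finger_gap: 75.2
```

```bash
python3 -c "
from h import *
st();c=cam('wrist');save(c,'i6',(130,100,430,340),2.4)
c=cam('top');save(c,'i7')
a,b=plan(588,285,170,2.03,100)"
```

```text
t21.50 [561.6  62.4 173.8] phi 1.552 tilt [-1.    -0.    -0.001] F [-0.2  0.1 -0.1] gap 75.2
  plan: [-0.1195,0.0021,0.0004,0.0021,0.0557,0.005,100,-0.1194,0.0021,0.0004,0.0021,0.0547,0.0116,100,-0.1195,0.0021,0.0004,0.002,0.053,0.018,100,-0.1194,0.0022,0.0003,0.002,0.0504,0.0242,100.0]
```

View pics/i6.png

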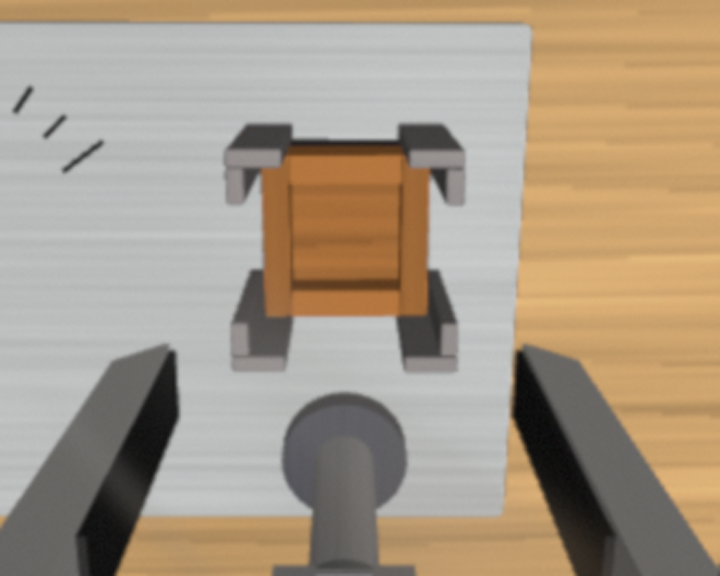

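View pics/i7.png

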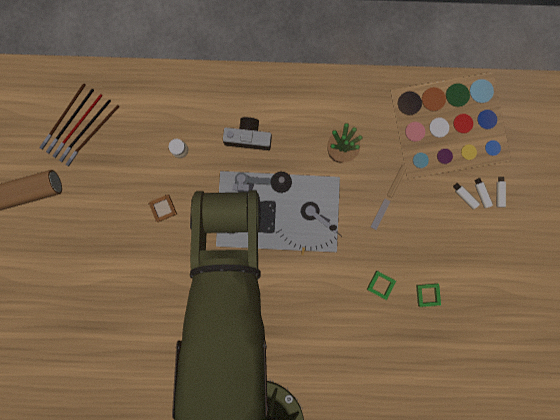

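apply_moves(plan=[-0.1195, 0, 0, 0.0021, 0.0557, 0.005, 100, -0.1194, 0, 0, 0.0021, 0.0547, 0.0116, 100, -0.1195, 0, 0, 0.002, 0.053, 0.018, 100, -0.1194, 0, 0, 0.002, 0.0504, 0.0242, 100])

```text
clock: 22.1
eef_pos: [585.8, 286.6, 163.3]
eef_rot: [3.12, 1.57, -2.7]
wrist_force: [0.2, -0.2, 0.4]
finger_gap: 93.8
```

apply_moves(plan=[0, 0, 0, 0, 0, 0, 100, 0, 0, 0, 0, 0, 0, 100, 0, 0, 0, 0, 0, 0, 100])

```text
clock: 22.48
eef_pos: [586.2, 283.6, 164.3]
eef_rot: [-2.923, 1.571, -2.466]
wrist_force: [-0.9, -0.6, 0.3]
finger_gap: 93.6
```

```bash
python3 -c "
from h import *
st();c=cam('wrist');save(c,'j1');save(c,'j2',(200,120,360,260),5);np.save('j1.npy',{k:v for k,v in c.items() if k!='image'})"
```

```text
t22.48 [586.2 283.6 164.3] phi 2.028 tilt [-1. -0. -0.] F [-0.9 -0.6  0.3] gap 93.6
```

View pics/j1.png

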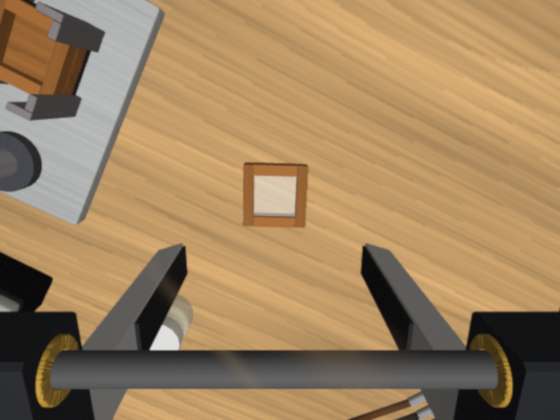

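View pics/j2.png

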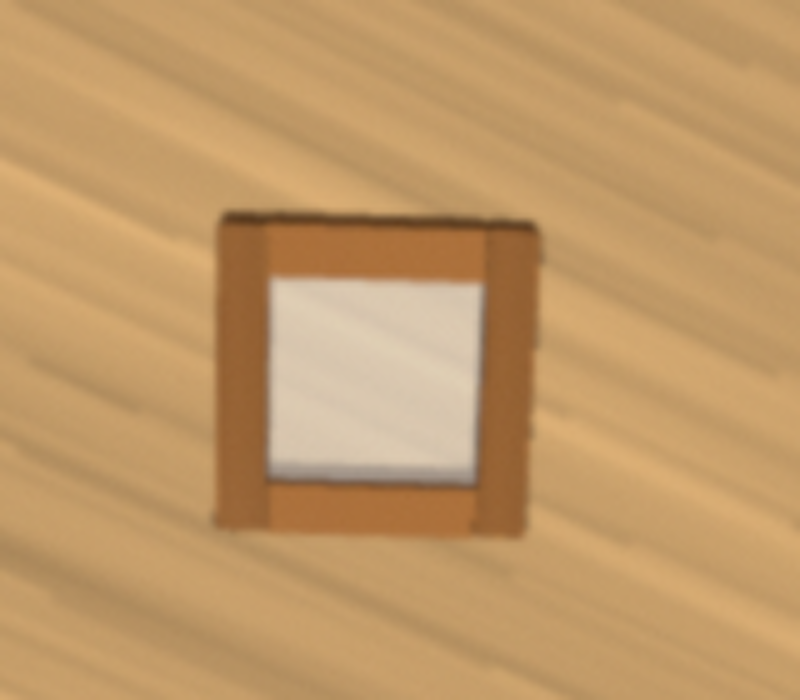

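```bash
python3 - <<'E'
from h import *
c=np.load('j1.npy',allow_pickle=True).item()
q=w(c,np.array([(218,222),(539,227),(524,536),(217,528)])/5+[200,120],14);print(q.mean(0),[np.linalg.norm(q[i]-q[i-1]).round(1) for i in range(4)])
a=[np.arctan2(*(q[i]-q[j])[[1,0]]) for i,j in((1,0),(2,3))]+[np.arctan2(*(q[i]-q[j])[[1,0]])%(2*np.pi)+np.pi/2 for i,j in((3,0),(2,1))];print(a)
x,y,_=q.mean(0)
plan(x,y,6,np.mean(a[:2]),100,4)
E
```

```text
[590.51374328 287.43475937  14.        ] [np.float64(59.3), np.float64(58.8), np.float64(60.0), np.float64(59.1)]
[np.float64(2.011945225930715), np.float64(2.000157195153331), np.float64(2.0009935405916703), np.float64(2.0060711841488224)]
  plan: [0.0055,0,0,0.0396,0.0004,0.0014,100,0.0055,0,0,0.0396,0.0004,0.0014,100,0.0055,0,0,0.0396,0.0004,0.0013,100,0.0054,0.0001,0.0001,0.0397,0.0003,0.0014,100.0]
```

apply_moves(plan=[0.0055, 0, 0, 0.0396, 0.0004, 0.0014, 100, 0.0055, 0, 0, 0.0396, 0.0004, 0.0014, 100, 0.0055, 0, 0, 0.0396, 0.0004, 0.0013, 100, 0.0054, 0, 0, 0.0397, 0.0003, 0.0014, 100, 0, 0, 0, 0, 0, 0, 100])

```text
clock: 23.15
eef_pos: [589.6, 287.3, 3.7]
eef_rot: [3.107, 1.568, -2.74]
wrist_force: [-0.2, 0.3, 0.6]
finger_gap: 93.7
```

apply_moves(plan=[0, 0, 0, 0, 0, 0, 55, 0, 0, 0, 0, 0, 0, 55, 0, 0, 0, 0, 0, 0, 55, 0, 0, 0, 0, 0, 0, 55], force=15)

```text
clock: 23.65
eef_pos: [590.5, 288.6, 6.3]
eef_rot: [-0.101, 1.57, 0.336]
wrist_force: [-0.9, -0.8, 2.3]
finger_gap: 60.0
```

```bash
python3 -c "
from h import *
st();c=cam('wrist');save(c,'j3',(130,140,430,340),2.6);np.save('j3.npy',{k:v for k,v in c.items() if k!='image'});p,r,s=tool()
plan(562,62.4,150,1.552,55,None,np.array([p[0],p[1],150]),r)"
```

```text
t23.65 [590.5 288.6   6.3] phi 2.008 tilt [-1.    -0.     0.001] F [-0.9 -0.8  2.3] gap 60.0
  plan: [0.114,0.0001,0,0,-0.0482,-0.0304,55,0.114,0.0002,0,0,-0.0514,-0.0247,55,0.114,0.0001,0,0,-0.0538,-0.0187,55,0.1141,0.0002,0,0,-0.0557,-0.0125,55.0]
```

View pics/j3.png

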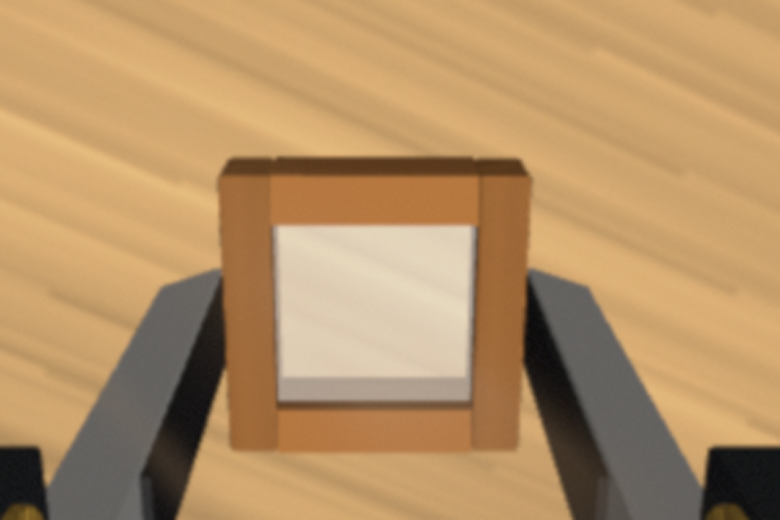

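apply_moves(plan=[0, 0, 0, -0.044, 0, 0, 55, 0, 0, 0, -0.05, 0, 0, 55, 0, 0, 0, -0.05, 0, 0, 55], force=30)

```text
clock: 24.08
eef_pos: [590.0, 288.5, 151.4]
eef_rot: [2.928, 1.57, -2.918]
wrist_force: [0.6, -0.3, -0.8]
finger_gap: 59.3
```

apply_moves(plan=[0.114, 0, 0, 0, -0.0482, -0.0304, 55, 0.114, 0, 0, 0, -0.0514, -0.0247, 55, 0.114, 0, 0, 0, -0.0538, -0.0187, 55, 0.1141, 0, 0, 0, -0.0557, -0.0125, 55, 0, 0, 0, 0, 0, 0, 55])

```text
clock: 24.7
eef_pos: [561.5, 59.3, 150.1]
eef_rot: [-1.424, 1.571, -1.449]
wrist_force: [0.4, 1.0, 0.3]
finger_gap: 59.8
```

apply_moves(plan=[0, 0, 0, 0.045, 0, 0, 55, 0, 0, 0, 0, 0, 0, 55, 0, 0, 0, 0, 0, 0, 55, 0, 0, 0, 0, 0, 0, 55])

```text
clock: 25.2
eef_pos: [562.5, 62.8, 106.4]
eef_rot: [0.081, 1.569, 0.062]
wrist_force: [-0.3, 0.7, -0.7]
finger_gap: 59.8
```

```bash
python3 -c "
from h import *
st();c=cam('wrist');save(c,'j4',(130,140,430,340),2.6);np.save('j4.npy',{k:v for k,v in c.items() if k!='image'})"
```

```text
t25.20 [562.5  62.8 106.4] phi 1.553 tilt [-1.     0.     0.002] F [-0.3  0.7 -0.7] gap 59.8
```

View pics/j4.png

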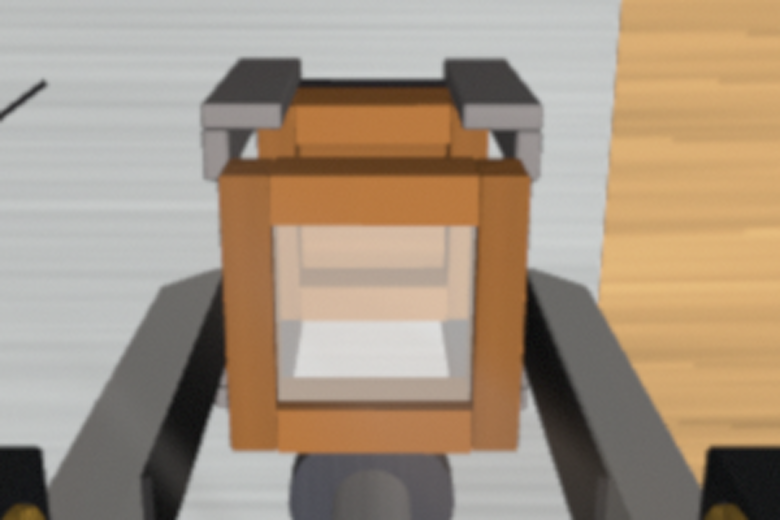

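apply_moves(plan=[0, 0, 0, 0.01, -0.0005, -0.0004, 55, 0, 0, 0, 0.02, 0, 0, 55, 0, 0, 0, 0.015, 0, 0, 55, 0, 0, 0, 0, 0, 0, 55, 0, 0, 0, 0, 0, 0, 55])

```text
clock: 25.88
eef_pos: [561.4, 61.8, 59.8]
eef_rot: [-2.946, 1.571, -2.965]
wrist_force: [1.7, 0.4, -1.6]
finger_gap: 59.2
```

```bash
python3 -c "
from h import *
st();c=cam('wrist');save(c,'j5',(130,140,430,340),2.6)"
```

```text
t25.88 [561.4  61.8  59.8] phi 1.552 tilt [-1. -0. -0.] F [ 1.7  0.4 -1.6] gap 59.2
```

View pics/j5.png

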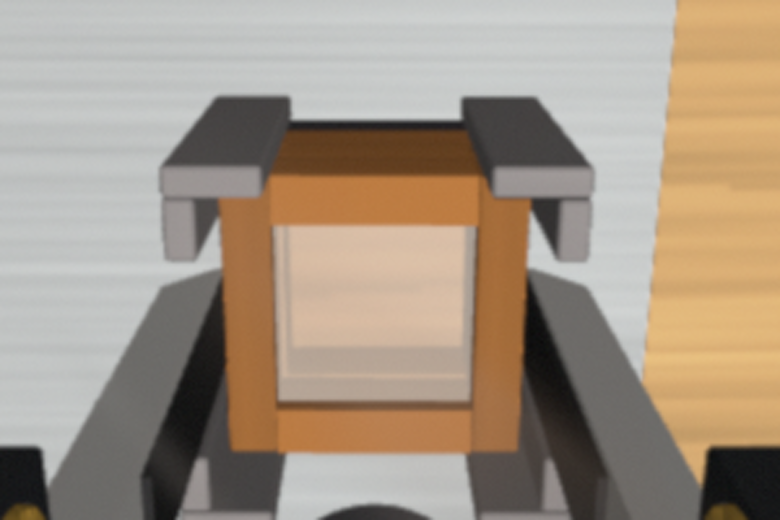

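Well centred; lower the last 3.5 mm and release.

apply_moves(plan=[0, 0, 0, 0.0037, 0, 0, 55, 0, 0, 0, 0, 0, 0, 55, 0, 0, 0, 0, 0, 0, 55])

```text
clock: 26.3
eef_pos: [561.5, 61.9, 56.3]
eef_rot: [0.399, 1.571, 0.38]
wrist_force: [0.1, 0.5, 1.5]
finger_gap: 59.7
```

apply_moves(plan=[0, 0, 0, 0, 0, 0, 80, 0, 0, 0, 0, 0, 0, 80, 0, 0, 0, -0.03, 0, 0, 80, 0, 0, 0, -0.05, 0, 0, 80, 0, 0, 0, -0.055, 0, 0, 80])

```text
clock: 26.92
eef_pos: [560.9, 61.8, 192.2]
eef_rot: [-3.022, 1.569, -3.041]
wrist_force: [0.8, -0.3, 0.5]
finger_gap: 75.3
```

apply_moves(plan=[0, 0, 0, 0, 0, 0, 80, 0, 0, 0, 0, 0, 0, 80])

```text
clock: 27.18
eef_pos: [561.0, 61.8, 190.3]
eef_rot: [-3.053, 1.57, -3.072]
wrist_force: [0.9, 0.3, -1.2]
finger_gap: 74.9
```

```bash
python3 -c "
from h import *
st();c=cam('wrist');save(c,'j6',(130,100,430,340),2.4)
c=cam('scene');save(c,'j7',(200,160,340,300),4.2)"
```

```text
t27.18 [561.   61.8 190.3] phi 1.552 tilt [-1.    -0.    -0.001] F [ 0.9  0.3 -1.2] gap 74.9
```

View pics/j6.png

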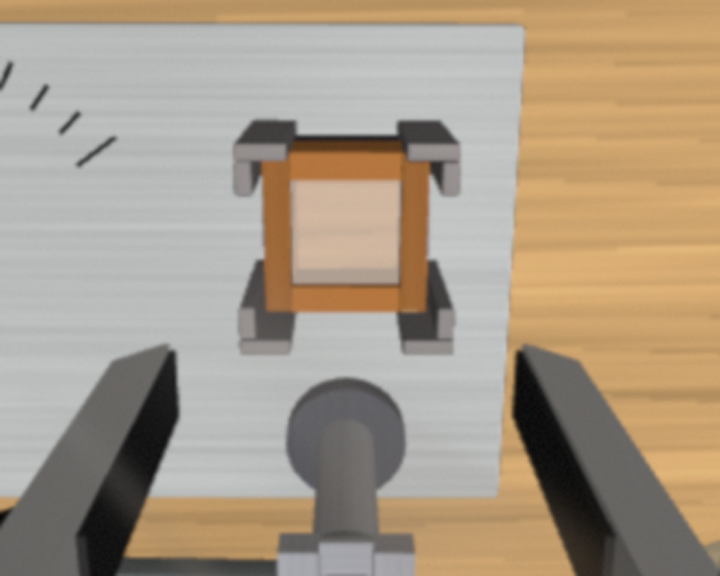

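View pics/j7.png

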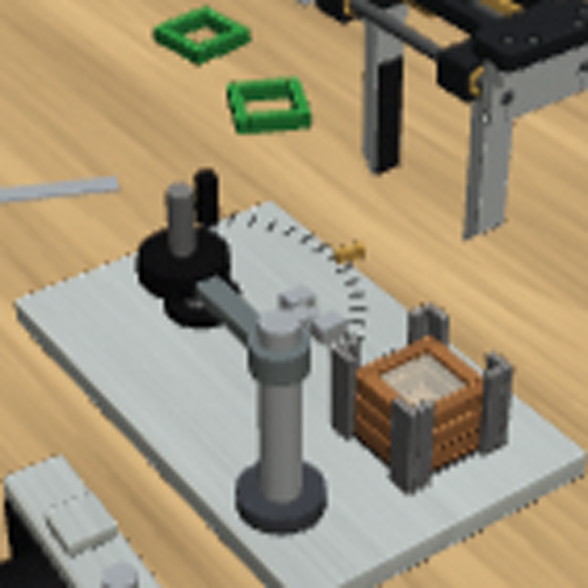

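```bash
python3 -c "
from h import *
a,b=plan(661,-41,235,-0.02,60)"
```

```text
plan: [0.1572,-0.0002,0.0002,-0.0046,-0.0101,0.0102,60,0.1572,-0.0002,0.0002,-0.0046,-0.0084,0.0117,60,0.1572,-0.0002,0.0002,-0.0046,-0.0064,0.0128,60,0.1572,-0.0002,0.0002,-0.0046,-0.0043,0.0137,60,0.1572,-0.0002,0.0002,-0.0045,-0.0022,0.0142,60.0]
  plan: [0.1572,-0.0002,0.0002,-0.0045,0.0001,0.0143,60,0.1572,-0.0002,0.0002,-0.0046,0.0023,0.0142,60,0.1571,-0.0002,0.0002,-0.0045,0.0045,0.0136,60,0.1572,-0.0001,0.0002,-0.0046,0.0066,0.0127,60,0.1571,-0.0001,0.0003,-0.0045,0.0086,0.0116,60.0]
```

apply_moves(plan=[0.1572, 0, 0, -0.0046, -0.0101, 0.0102, 60, 0.1572, 0, 0, -0.0046, -0.0084, 0.0117, 60, 0.1572, 0, 0, -0.0046, -0.0064, 0.0128, 60, 0.1572, 0, 0, -0.0046, -0.0043, 0.0137, 60, 0.1572, 0, 0, -0.0045, -0.0022, 0.0142, 60])

```text
clock: 27.9
eef_pos: [611.5, 10.1, 212.7]
eef_rot: [-2.371, 1.568, 3.102]
wrist_force: [0.5, 0.4, -0.1]
finger_gap: 56.2
```

apply_moves(plan=[0.1572, 0, 0, -0.0045, 0.0001, 0.0143, 60, 0.1572, 0, 0, -0.0046, 0.0023, 0.0142, 60, 0.1571, 0, 0, -0.0045, 0.0045, 0.0136, 60, 0.1572, 0, 0, -0.0046, 0.0066, 0.0127, 60, 0.1571, 0, 0, -0.0045, 0.0086, 0.0116, 60])

```text
clock: 28.52
eef_pos: [661.6, -41.3, 235.2]
eef_rot: [-1.66, 1.568, 3.028]
wrist_force: [-0.2, -0.3, 0.1]
finger_gap: 56.7
```

apply_moves(plan=[0, 0, 0, 0, 0, 0, 60, 0, 0, 0, 0, 0, 0, 60, 0, 0, 0, 0, 0, 0, 60])

```text
clock: 28.9
eef_pos: [661.3, -40.5, 236.4]
eef_rot: [-1.716, 1.57, 2.979]
wrist_force: [-0.4, -0.3, -0.4]
finger_gap: 56.4
```

```bash
python3 -c "
from h import *
st();c=cam('wrist');save(c,'k1');np.save('k1.npy',{k:v for k,v in c.items() if k!='image'})"
```

```text
t28.90 [661.3 -40.5 236.4] phi -0.018 tilt [-1.    -0.001 -0.   ] F [-0.4 -0.3 -0.4] gap 56.4
```

View pics/k1.png

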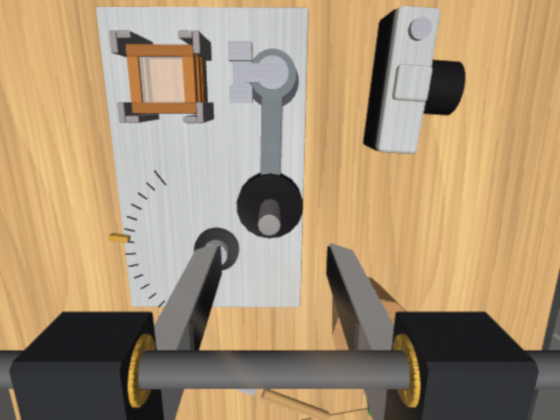

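```bash
python3 - <<'E'
from h import *
c=np.load('k1.npy',allow_pickle=True).item();p,r,s=tool()
k=w(c,[(268.5,226)],181)[0];l=w(c,[(269,205)],140)[0];h=w(c,[(272,72)],140)[0];print(k,l,h,(k-p)@r)
d=k-h;print(np.hypot(*d[:2]),np.arctan2(d[1],d[0]))
ch=w(c,[(241,50),(241,93)],140);print(ch, ch.mean(0))
pk=w(c,[(128,45),(203,45),(203,113),(130,113)],64);print(pk.mean(0),pk)
plan(k[0],k[1],146,-0.018,60,3)
E
```

```text
[658.47221996 -40.13442778 181.        ] [658.41768318 -36.99144104 140.        ] [662.67563135  61.77144025 140.        ] [55.59582054 -2.86264221 -0.35745058]
101.99252230272134 -1.612020939416009
[[641.1736607   76.68696311 140.        ]
 [639.93046795  47.86440586 140.        ]] [640.55206432  62.27568448 140.        ]
[565.32951345  62.10544614  64.        ] [[534.36720004  92.08168097  64.        ]
 [601.33056187  90.89076296  64.        ]
 [597.06187407  32.11122532  64.        ]
 [528.55841782  33.33811531  64.        ]]
  plan: [0,0,0.0001,0.0302,-0.001,-0.0001,60,0,0,0.0001,0.0302,-0.0009,-0.0001,60,0.0001,-0.0001,0.0001,0.0302,-0.001,-0.0002,60.0]
```

apply_moves(plan=[0, 0, 0, 0.0302, -0.001, 0, 60, 0, 0, 0, 0.0302, -0.0009, 0, 60, 0, 0, 0, 0.0302, -0.001, 0, 60, 0, 0, 0, 0, 0, 0, 60])

```text
clock: 29.45
eef_pos: [657.6, -40.6, 144.1]
eef_rot: [-1.67, 1.567, 3.024]
wrist_force: [0.4, -0.4, -0.4]
finger_gap: 56.4
```

apply_moves(plan=[0, 0, 0, 0, 0, 0, 10, 0, 0, 0, 0, 0, 0, 10, 0, 0, 0, 0, 0, 0, 10, 0, 0, 0, 0, 0, 0, 10, 0, 0, 0, 0, 0, 0, 10], force=6)

```text
clock: 30.08
eef_pos: [658.7, -40.9, 146.4]
eef_rot: [1.369, 1.571, -0.222]
wrist_force: [-0.9, -0.4, 2.0]
finger_gap: 16.1
```

```bash
python3 -c "
from h import *
st();c=cam('wrist');save(c,'k2')"
```

```text
t30.07 [658.7 -40.9 146.4] phi -0.020 tilt [-1.  0.  0.] F [-0.9 -0.4  2. ] gap 16.1
```

View pics/k2.png

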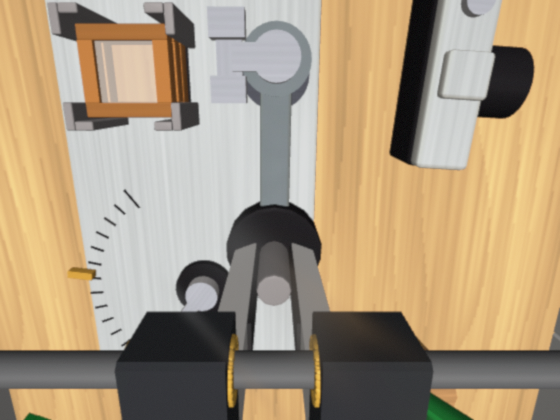

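apply_moves(plan=[0.15, 0, 0, 0, -0.0149, -0.0011, 10, 0.15, 0, 0, 0, -0.0149, -0.0011, 10, 0.15, 0, 0, 0, -0.0149, -0.0011, 10, 0.15, 0, 0, 0, -0.0149, -0.0011, 10, 0.15, 0, 0, 0, -0.0149, -0.0011, 10], force=10)

```text
clock: 30.75
eef_pos: [591.3, -12.4, 146.4]
eef_rot: [2.621, 1.569, 0.276]
wrist_force: [6.8, 4.0, -1.1]
finger_gap: 15.5
```

apply_moves(plan=[0.15, 0, 0, 0, -0.0149, -0.0011, 10, 0.15, 0, 0, 0, -0.0149, -0.0011, 10, 0.15, 0, 0, 0, -0.0149, -0.0011, 10, 0.15, 0, 0, 0, -0.0149, -0.0011, 10, 0, 0, 0, 0, 0, 0, 10])

```text
clock: 31.38
eef_pos: [562.8, 39.4, 146.3]
eef_rot: [-2.448, 1.57, 0.897]
wrist_force: [-0.5, 1.9, 0.3]
finger_gap: 15.4
```

```bash
python3 -c "
from h import *
st();c=cam('wrist');save(c,'k3')"
```

```text
t31.38 [562.8  39.4 146.3] phi -1.368 tilt [-1. -0. -0.] F [-0.5  1.9  0.3] gap 15.4
```

View pics/k3.png

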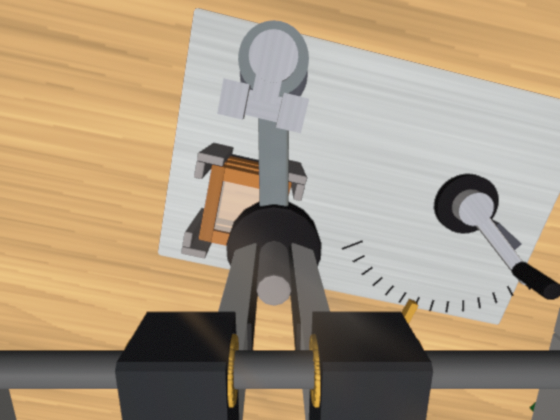

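apply_moves(plan=[0.12, 0, 0, 0, -0.012, -0.0007, 10, 0.103, 0, 0, 0, -0.0103, -0.0005, 10, 0, 0, 0, 0, 0, 0, 10, 0, 0, 0, 0, 0, 0, 10])

```text
clock: 31.92
eef_pos: [560.8, 60.6, 146.3]
eef_rot: [-0.671, 1.57, 2.452]
wrist_force: [-4.5, 2.0, 5.1]
finger_gap: 15.9
```

```bash
python3 -c "
from h import *
st();c=cam('wrist');save(c,'k4');save(c,'k5',(180,10,360,220),2.8);np.save('k4.npy',{k:v for k,v in c.items() if k!='image'})"
```

```text
t31.93 [560.8  60.6 146.3] phi -1.589 tilt [-1. -0.  0.] F [-4.5  2.   5.1] gap 15.9
```

View pics/k5.png

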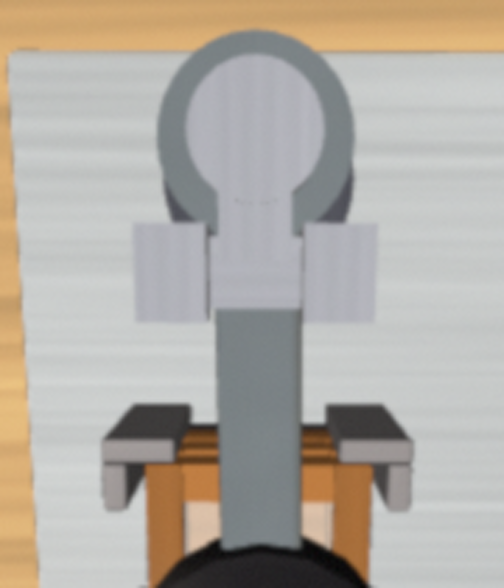

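```bash
python3 - <<'E'
from h import *
c=np.load('k4.npy',allow_pickle=True).item();p,r,s=tool()
def g(n,u,z):
    P=w(c,np.array([u])/2.8+[180,10],z)[0]; print(n,P.round(1),((P-p)@r).round(1));return P
h=g("hinge",(256,127),145);g("cheeks",(256,270),145)
a=g("arm1",(258,315),134);b=g("arm2",(261.3,546),134);q=g("posts",(257.7,440),82)
d=b-a;print(np.arctan2(d[1],d[0])+np.pi)
d=b-h;print(np.arctan2(d[1],d[0])+np.pi)
d=p-h;print(np.arctan2(d[1],d[0])+np.pi)
E
```

```text
hinge [663.5  60.4 145. ] [   1.3   -1.8 -102.8]
cheeks [640.8  60.9 145. ] [  1.3  -1.8 -80. ]
arm1 [632.7  60.8 134. ] [ 12.3  -1.5 -71.9]
arm2 [588.5  61.  134. ] [ 12.3  -0.9 -27.7]
posts [600.2  61.7  82. ] [ 64.3  -1.8 -39.4]
6.278240812688361
6.2760103044551006
6.282241302723051
```

apply_moves(plan=[0, 0, 0, 0, -0.0013, 0, 10, 0, 0, 0, 0, 0, 0, 10, 0, 0, 0, 0, 0, 0, 10])

```text
clock: 32.35
eef_pos: [560.8, 61.4, 146.3]
eef_rot: [0.511, 1.57, -2.649]
wrist_force: [-4.2, 0.0, 6.0]
finger_gap: 15.7
```

```bash
python3 -c "
from h import *
st();c=cam('wrist');save(c,'k6',(180,10,360,220),2.8);np.save('k4.npy',{k:v for k,v in c.items() if k!='image'})"
```

```text
t32.35 [560.8  61.4 146.3] phi -1.589 tilt [-1.  0.  0.] F [-4.2  0.   6. ] gap 15.7
```

View pics/k6.png

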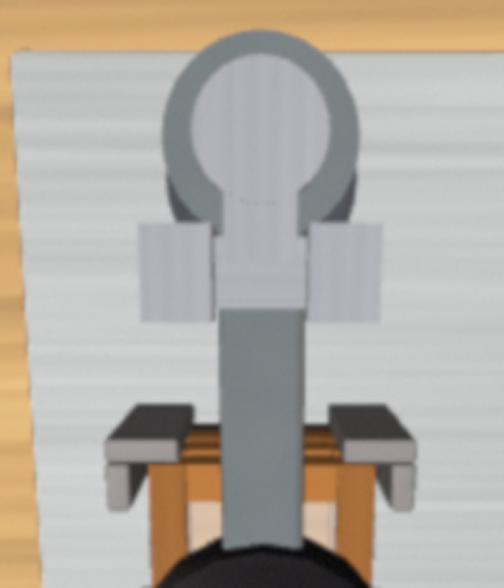

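apply_moves(plan=[0, 0, 0, 0, -0.0007, 0, 10, 0, 0, 0, 0, 0, 0, 10, 0, 0, 0, 0, 0, 0, 10])

```text
clock: 32.78
eef_pos: [560.8, 62.0, 146.3]
eef_rot: [0.817, 1.57, -2.344]
wrist_force: [-4.8, -1.2, 5.9]
finger_gap: 15.6
```

apply_moves(plan=[0, 0, 0, 0, 0, 0, 45, 0, 0, 0, 0, 0, 0, 45, 0, 0, 0, 0, 0, 0, 45, 0, 0, 0, -0.05, 0, 0, 45, 0, 0, 0, -0.05, 0, 0, 45])

```text
clock: 33.4
eef_pos: [560.6, 62.9, 247.2]
eef_rot: [0.061, 1.57, -3.102]
wrist_force: [0.5, -0.2, 0.5]
finger_gap: 42.0
```

apply_moves(plan=[0, 0, 0, 0, 0, 0, 45, 0, 0, 0, 0, 0, 0, 45, 0, 0, 0, 0, 0, 0, 45])

```text
clock: 33.78
eef_pos: [560.5, 62.9, 244.8]
eef_rot: [0.069, 1.569, -3.094]
wrist_force: [-0.0, -0.0, -1.0]
finger_gap: 42.1
```

```bash
python3 -c "
from h import *
st();c=cam('wrist');save(c,'k7',(190,60,350,280),2.7);np.save('k7.npy',{k:v for k,v in c.items() if k!='image'})"
```

```text
t33.77 [560.5  62.9 244.8] phi -1.593 tilt [-1.     0.     0.002] F [-0. -0. -1.] gap 42.1
```

View pics/k7.png

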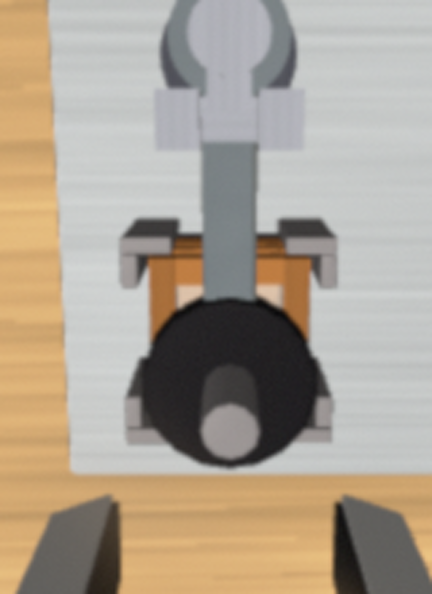

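```bash
python3 -c "
from h import *
a,b=plan(549,-183,150,-0.63,50)"
```

```text
plan: [-0.1605,0.0003,0.0001,0.0158,0.041,0.001,50,-0.1605,0.0003,0.0002,0.0158,0.0403,0.0075,50,-0.1604,0.0003,0.0002,0.0158,0.0386,0.0139,50,-0.1605,0.0004,0.0001,0.0159,0.0359,0.0199,50,-0.1604,0.0003,0.0002,0.0158,0.0323,0.0254,50.0]
  plan: [-0.1605,0.0004,0.0001,0.0159,0.0278,0.0302,50.0]
```

apply_moves(plan=[-0.1605, 0, 0, 0.0158, 0.041, 0.001, 50, -0.1605, 0, 0, 0.0158, 0.0403, 0.0075, 50, -0.1604, 0, 0, 0.0158, 0.0386, 0.0139, 50, -0.1605, 0, 0, 0.0159, 0.0359, 0.0199, 50, -0.1604, 0, 0, 0.0158, 0.0323, 0.0254, 50])

```text
clock: 34.45
eef_pos: [550.9, -143.2, 165.8]
eef_rot: [-1.108, 1.57, 2.82]
wrist_force: [-0.1, 0.4, 0.5]
finger_gap: 46.9
```

apply_moves(plan=[-0.1605, 0.001, 0.001, 0.0159, 0.0278, 0.0302, 50, 0, 0, 0, 0, 0, 0, 50, 0, 0, 0, 0, 0, 0, 50, 0, 0, 0, 0, 0, 0, 50])

```text
clock: 34.95
eef_pos: [549.7, -182.1, 151.5]
eef_rot: [2.223, 1.569, 0.022]
wrist_force: [0.3, 0.5, 0.3]
finger_gap: 47.0
```

```bash
python3 -c "
from h import *
st();c=cam('wrist');save(c,'l1',(100,50,400,270),2.6);np.save('l1.npy',{k:v for k,v in c.items() if k!='image'})"
```

```text
t34.95 [ 549.7 -182.1  151.5] phi -0.630 tilt [-1.     0.001 -0.001] F [0.3 0.5 0.3] gap 47.0
```

View pics/l1.png

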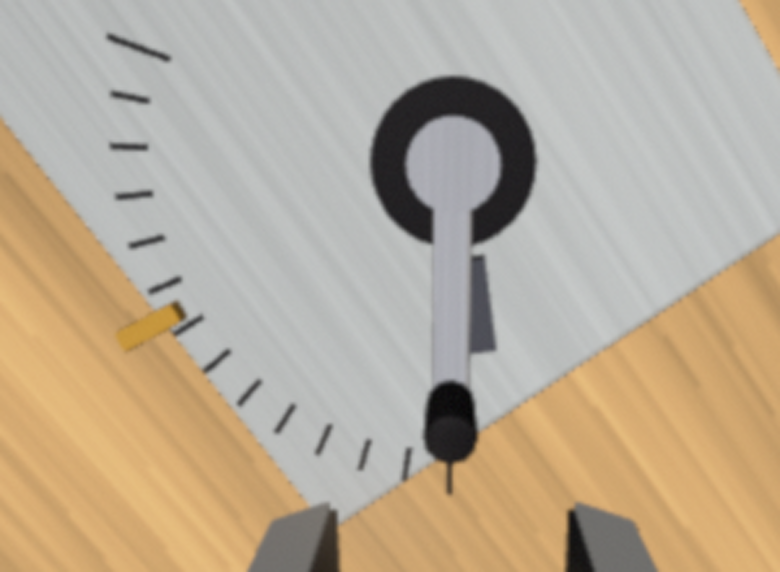

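```bash
python3 - <<'E'
from h import *
c=np.load('l1.npy',allow_pickle=True).item();p,r,s=tool()
f=lambda u,z:w(c,np.array([u])/2.6+[100,50],z)[0]
h=f((452.5,163),40);k=f((450.5,440),71);le=f((451.5,370),40);m=f((182,313),30);mo=f((123,336),30)
for n,P in dict(k=k,le=le,m=m,mo=mo).items():
    d=P-h;print(n,P.round(1),np.hypot(*d[:2]).round(1),(np.arctan2(d[1],d[0])%(2*np.pi)).round(4))
print(h,((k-p)@r).round(1)); d=mo-m;print(np.arctan2(d[1],d[0]))
plan(k[0],k[1],46,-0.62,50,3)
E
```

```text
k [ 548.2 -184.3   71. ] 76.8 4.0732
le [ 556.2 -173.8   40. ] 63.6 4.0773
m [ 495.8 -109.3   30. ] 99.1 3.0068
mo [ 475.4 -103.7   30. ] 120.1 2.9839
[ 594.00262265 -122.60430704   40.        ] [80.6 -0.1  2.7]
2.876251780960846
  plan: [-0.0033,-0.0004,-0.0005,0.0352,-0.0001,0.0009,50,-0.0033,-0.0004,-0.0006,0.0352,0,0.0009,50,-0.0032,-0.0003,-0.0005,0.0352,0,0.0009,50.0]
```

apply_moves(plan=[-0.0033, 0, 0, 0.0352, 0, 0.0009, 50, -0.0033, 0, 0, 0.0352, 0, 0.0009, 50, -0.0032, 0, 0, 0.0352, 0, 0.0009, 50, 0, 0, 0, 0, 0, 0, 50])

```text
clock: 35.5
eef_pos: [547.0, -184.1, 43.8]
eef_rot: [-1.562, 1.568, 2.53]
wrist_force: [0.8, -0.1, 0.8]
finger_gap: 47.1
```

apply_moves(plan=[0, 0, 0, 0, 0, 0, 10, 0, 0, 0, 0, 0, 0, 10, 0, 0, 0, 0, 0, 0, 10, 0, 0, 0, 0, 0, 0, 10, 0, 0, 0, 0, 0, 0, 10], force=8)

```text
clock: 36.12
eef_pos: [547.5, -184.7, 46.2]
eef_rot: [-2.661, 1.57, 1.431]
wrist_force: [-6.0, 4.1, 7.7]
finger_gap: 15.8
```

apply_moves(plan=[0.12, 0, 0, 0, -0.009, -0.0005, 10, 0.12, 0, 0, 0, -0.009, -0.0005, 10, 0.12, 0, 0, 0, -0.009, -0.0005, 10, 0.12, 0, 0, 0, -0.009, -0.0005, 10, 0.12, 0, 0, 0, -0.009, -0.0005, 10])

```text
clock: 36.75
eef_pos: [521.4, -149.9, 46.3]
eef_rot: [2.642, 1.567, -0.154]
wrist_force: [4.1, -0.1, 0.0]
finger_gap: 15.9
```

apply_moves(plan=[0.12, 0, 0, 0, -0.009, -0.0005, 10, 0.12, 0, 0, 0, -0.009, -0.0005, 10, 0.12, 0, 0, 0, -0.009, -0.0005, 10, 0.09, 0, 0, 0, -0.0068, -0.0003, 10, 0, 0, 0, 0, 0, 0, 10])

```text
clock: 37.38
eef_pos: [517.0, -116.4, 46.2]
eef_rot: [-3.05, 1.568, -0.007]
wrist_force: [0.0, 1.6, 5.0]
finger_gap: 15.8
```

```bash
python3 -c "
from h import *
st();c=cam('wrist');save(c,'l2',(150,100,400,300),3.2);np.save('l2.npy',{k:v for k,v in c.items() if k!='image'})"
```

```text
t37.38 [ 517.  -116.4   46.2] phi -1.669 tilt [-1.    -0.    -0.003] F [0.  1.6 5. ] gap 15.8
```

View pics/l2.png

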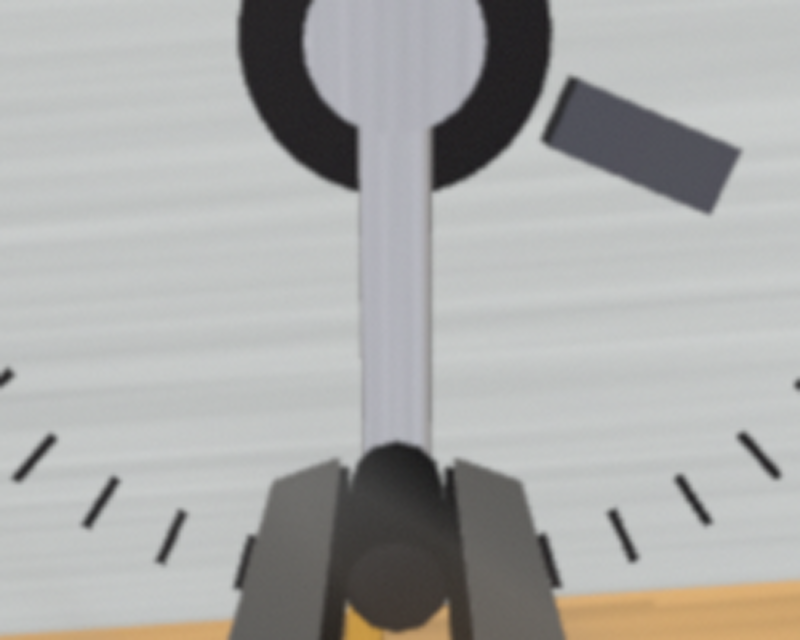

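apply_moves(plan=[0.058, 0, 0, 0, -0.0043, -0.0001, 10, 0, 0, 0, 0, 0, 0, 10, 0, 0, 0, 0, 0, 0, 10])

```text
clock: 37.8
eef_pos: [517.5, -112.6, 46.1]
eef_rot: [-2.957, 1.568, 0.029]
wrist_force: [0.4, 1.7, 6.9]
finger_gap: 15.5
```

apply_moves(plan=[0, 0, 0, 0, 0, 0, 50, 0, 0, 0, 0, 0, 0, 50, 0, 0, 0, 0, 0, 0, 50, 0, 0, 0, -0.05, 0, 0, 50, 0, 0, 0, -0.055, 0, 0, 50])

```text
clock: 38.42
eef_pos: [516.5, -112.3, 151.3]
eef_rot: [-0.745, 1.57, 2.239]
wrist_force: [0.1, -0.3, -0.8]
finger_gap: 47.3
```

apply_moves(plan=[0, 0, 0, 0, 0, 0, 50, 0, 0, 0, 0, 0, 0, 50, 0, 0, 0, 0, 0, 0, 50])

```text
clock: 38.8
eef_pos: [516.4, -112.2, 149.1]
eef_rot: [-0.563, 1.57, 2.421]
wrist_force: [0.6, -0.0, 0.0]
finger_gap: 47.3
```

```bash
python3 -c "
from h import *
st();c=cam('wrist');save(c,'l3',(200,60,350,260),4);np.save('l3.npy',{k:v for k,v in c.items() if k!='image'})"
```

```text
t38.80 [ 516.4 -112.2  149.1] phi -1.728 tilt [-1.    -0.001  0.001] F [ 0.6 -0.   0. ] gap 47.3
```

View pics/l3.png

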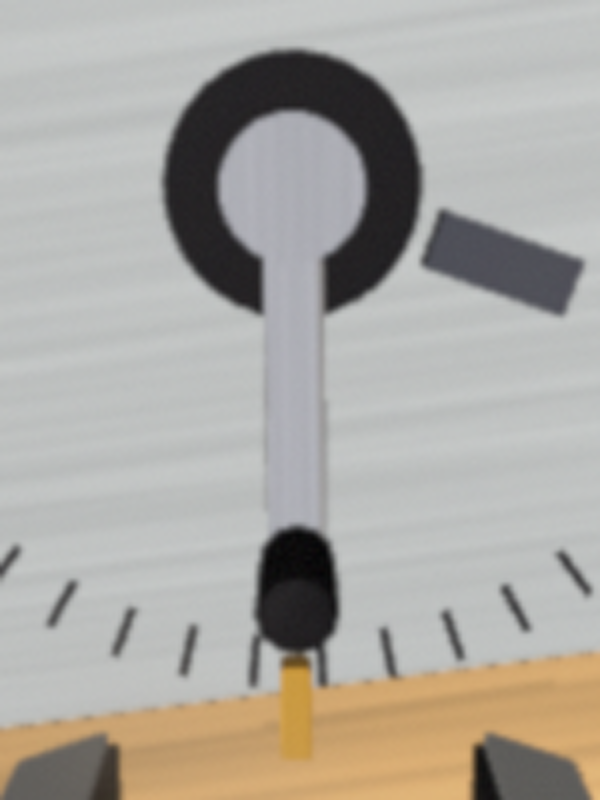

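```bash
python3 - <<'E'
from h import *
c=np.load('l3.npy',allow_pickle=True).item();p,r,s=tool()
f=lambda u,z:w(c,np.array([u])/4+[200,60],z)[0]
h=f((292.2,183),40);h2=f((292.5,181),32);k=f((298.2,610),71);le=f((296.7,500),40);l0=f((293.5,270),40);m=f((295.5,661),30);mo=f((296,757),30)
for n,P in dict(k=k,le=le,m=m,mo=mo).items():
    for H in (h,h2):
        d=P-H;print(n,P.round(1),np.hypot(*d[:2]).round(1),(np.arctan2(d[1],d[0])%(2*np.pi)).round(4))
for a,b in((l0,le),(m,mo)):
    d=b-a;print(np.arctan2(d[1],d[0]))
E
```

```text
k [ 519.2 -112.5   71. ] 75.9 2.999
k [ 519.2 -112.5   71. ] 76.2 2.9984
le [ 532.9 -114.4   40. ] 62.1 2.9981
le [ 532.9 -114.4   40. ] 62.4 2.9974
m [ 495.3 -108.2   30. ] 100.3 2.9903
m [ 495.3 -108.2   30. ] 100.5 2.9899
mo [ 473.  -104.7   30. ] 122.8 2.9901
mo [ 473.  -104.7   30. ] 123.1 2.9897
2.9978378458116057
2.98894457820205
```

apply_moves(plan=[0, 0, 0, -0.05, 0, 0, 60, 0, 0, 0, -0.03, 0.05, 0, 60, 0, 0, 0, 0, 0.06, 0.02, 60, 0, 0, 0, 0, 0.06, 0.02, 60, 0, 0, 0, 0, 0.06, 0.02, 60])

```text
clock: 39.48
eef_pos: [421.3, -329.6, 229.6]
eef_rot: [-1.982, 1.57, 1.003]
wrist_force: [0.3, -1.3, 0.8]
finger_gap: 56.4
```

apply_moves(plan=[0, 0, 0, 0, 0.06, 0.02, 60, 0, 0, 0, 0, 0, 0, 60, 0, 0, 0, 0, 0, 0, 60, 0, 0, 0, 0, 0, 0, 60])

```text
clock: 39.98
eef_pos: [394.5, -382.6, 230.1]
eef_rot: [-2.646, 1.569, 0.34]
wrist_force: [0.6, 0.0, -0.4]
finger_gap: 56.6
```

```bash
python3 -c "
from h import *
st();c=cam('top');save(c,'m1',(80,80,460,320),2.1);save(c,'m2',(210,160,345,260),5.9)
c=cam('scene');save(c,'m3',(190,170,340,300),4.5)"
```

```text
t39.98 [ 394.5 -382.6  230.1] phi -1.727 tilt [-1.    -0.001 -0.001] F [ 0.6  0.  -0.4] gap 56.6
```

View pics/m1.png

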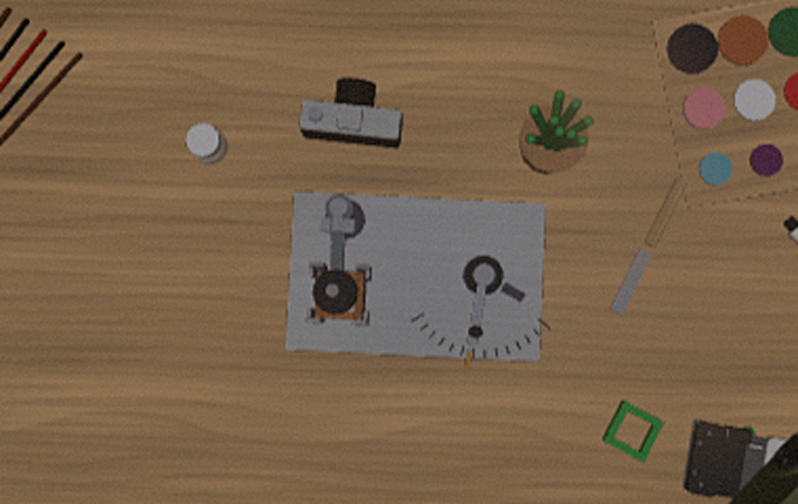

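View pics/m2.png

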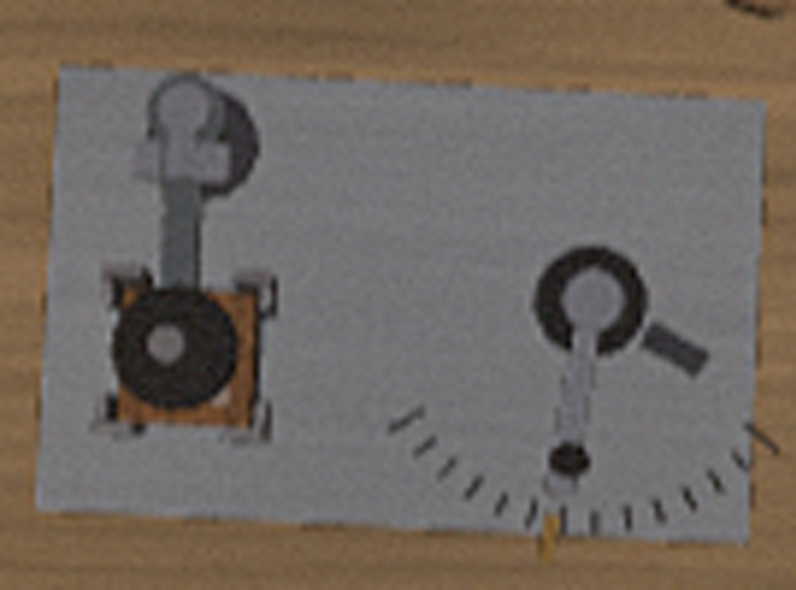

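View pics/m3.png

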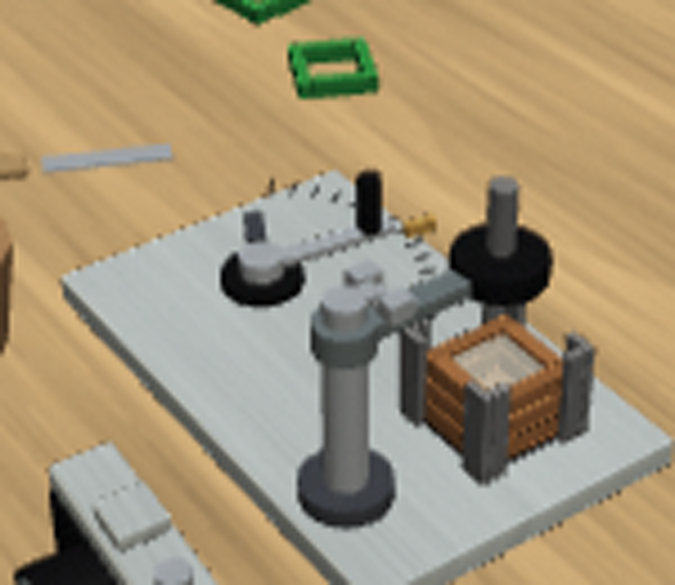

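```bash
python3 -c "
from cell import ticket
print(ticket.sign_off())"
```

```text
the job is handed in; nothing more can be done
None
```

The job is done and handed in at about 40 s of the 210 s allowed; it reported no verdict.

**What I did:** I turned the dimmer lever off against its stop while the pocket was empty. Then I stacked the wooden block, the only brown spacer I could find, and the glass cover. After that I swung the lamp arm into its notch, set the lever to the brass mark, let go and moved the arm clear.

**Last checks:**
- **Stack:** the pictures show it flat inside the four posts.
- **Lamp arm:** it was about 0.003 rad from straight over the pocket.
- **Lever:** it was about 0.008 rad from the mark. I left this small offset uncorrected.
- **Other objects:** plant, camera, palette knife and jar looked unmoved in the final overhead picture. One green frame was in plain view and unmoved. The other was mostly hidden by the gripper in that picture, and I never touched it.
- **Forces:** the wrist force readings stayed below about 15 N.

**Disagreement:** the top and wrist cameras differed by up to about 6 mm near the edges. The wrist calibration also shifted by about 1 mm between calls. I therefore placed each piece by comparing it with the posts in the same picture.

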